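# Load the parts basket, dock it and screw it down

## Task

Put every steel joint housing that is on the bench into the sheet-metal basket, each resting on the basket's floor. Then push the loaded basket along the bench, without lifting it, until its wall is home against the clamp block and its two slots sit around the two studs, and then screw both knurled nuts down clockwise until they stop tight on the basket's lug. Leave the spray can, the rubber boot and the wrench alone.

Things in the scene. Friction and masses are not known exactly. Their poses are not given: they have to be found in the camera images.
- basket: Loose open aluminium basket 180 (x) by 140 (y) by 36 mm high, walls and floor 4 mm, 0.5 kg. Origin: centre of its underside, z up. From its +y rim a flat lug 5 mm thick (31 to 36 mm above the bench) sticks out 50 mm in +y over the full width; two slots 28 mm wide, open to +y, centred on x = -60 and +60 mm, reach in to 20 mm from the wall.
- block: Fixed steel clamp block 210 (x) by 60 (y) by 29.5 mm high, origin: centre of its underside. Studs 14 mm thick at x = -60 and +60 mm, y = 0, reach 85 mm above the bench. The basket comes from the -y side, its +y towards the block; its lug passes over the block, under the raised nuts, and its wall butts on the -y face: basket origin then at x 0, y -100 mm of the block, same yaw.
- stud_a (a point): Axis of the stud at x = -60 mm of the block, at the block's top face
- stud_b (a point): Axis of the stud at x = +60 mm of the block, at the block's top face
- slot_a (a point): Point on the centre line of the basket's slot at x = -60 mm, 30 mm out from the wall, at the lug's top; it lies over stud_a (seen from above) when the basket is home
- slot_b (a point): The same for the slot at x = +60 mm, belonging to stud_b
- nut_a (a joint): Turn of the knurled nut on stud_a, rad. Grows as the nut turns clockwise seen from above; it sinks 10 mm a turn (1.59 mm per rad) and stops tight on the basket's lug at 8.0. Starts at 1 to 2.5, its underside 8 to 11 mm above the lug. Stays where it is left (friction 0.1 N m), cannot come off; turn it in several grips.
- nut_b (a joint): The same for the nut on stud_b
- nut_a_grip (a point): Point on the axis of nut a to grip at, 24 mm above its underside. The nut is a steel flange 52 mm in diameter and 8 mm thick, and above it a knurled round body 40 mm in diameter and 32 mm tall (16 mm below to 16 mm above this point). The stud ends near or above its top.
- nut_b_grip (a point): The same for nut b
- housing1: Steel joint housing: a round foot flange 52 mm in diameter and 12 mm high, above it a body 42 mm in diameter up to 64 mm height, 0.22 kg. Origin: centre of its underside, z along its axis, up when it stands. Loose on the bench; two to four housings are there (absent ones read None).
- housing2: Another joint housing, like housing1
- housing3: Another joint housing, like housing1
- housing4: Another joint housing, like housing1
- housing1_mid (a point): Middle of housing1: on its axis, 32 mm above its underside
- housing2_mid (a point): Middle of housing2: on its axis, 32 mm above its underside
- housing3_mid (a point): Middle of housing3: on its axis, 32 mm above its underside
- housing4_mid (a point): Middle of housing4: on its axis, 32 mm above its underside
- spray: Bystander: a spray can 54 mm in diameter, 170 mm tall, standing on the bench beyond the work; origin at the centre of its foot
- boot: Bystander: a black rubber bellows boot 90 mm in diameter, 85 mm tall, on the bench to the left of the block; origin at the centre of its foot
- wrench: Bystander: a wrench 200 mm long lying on the bench to the left of the block
Things that resemble listed ones, but are neither listed nor needed, are in the scene too. Leave any turquoise look-alike of the housing1 alone. What is shaped like the housing2 but purple is not meant.

How it is judged (in metres and radians):
On the way, in this order (a step that is already met when the one before it is completed fails the run):
1. every housing is in the basket (x of housing1_mid in the frame of basket between -0.085 and 0.085 m and y of housing1_mid in the frame of basket between -0.066 and 0.066 m and z of each of housing1_mid, housing2_mid, housing3_mid, housing4_mid in the frame of basket below 0.05 m and x of housing2_mid in the frame of basket between -0.085 and 0.085 m and y of housing2_mid in the frame of basket between -0.066 and 0.066 m and x of housing3_mid in the frame of basket between -0.085 and 0.085 m and y of housing3_mid in the frame of basket between -0.066 and 0.066 m and x of housing4_mid in the frame of basket between -0.085 and 0.085 m and y of housing4_mid in the frame of basket between -0.066 and 0.066 m), for 0.2 s.
2. the basket is home against the block, both studs in its slots (all of step 1 and horizontal distance between slot_a and stud_a below 0.01 m and horizontal distance between slot_b and stud_b below 0.01 m), for 0.2 s.
3. both nuts are screwed down tight (horizontal distance between slot_a and stud_a below 0.01 m and horizontal distance between slot_b and stud_b below 0.01 m and value of joint each of nut_a, nut_b above 7.8 rad), for 0.2 s.
At the end, for the whole second after the job is handed in: every housing's middle is inside the basket's walls and less than 50 mm above its underside; each slot point is within 10 mm of its stud, seen from above; both nuts read over 7.8 rad and bear on the lug with over 2 N; all at rest (all of step 1 and all of step 3 and contact force between each of nut_a, nut_b and basket above 2 N and linear speed of basket below 0.02 m/s and linear speed of each of housing1, housing2, housing3, housing4 below 0.03 m/s); the robot touches nothing.
It fails at once if the basket is lifted or tipped: over 25 mm up or 0.25 rad (height (world z) of basket above 0.025 m or angle between basket's own z axis and vertical above 0.25 rad).
It fails at once if a bystander is moved by over 40 mm (distance of any of spray, boot, wrench from where it was at the start of the episode above 0.04 m).
Of housing1, housing2, housing3, housing4 only 2 to 4 are there at a start; the rules pass over those that are not, and their reading is None.
At some moment in a run one of housing1, housing2, housing3, housing4 may be knocked a few centimetres aside while the robot is not near it.
Once in a run the grip may slacken for a moment while it holds something.
It also fails if it takes over 210 s, if anything falls off the work surface, if the arm or the gripper's body presses on something with over 40 N, if the wrist force passes 120 N, or if a joint passes its speed limit or range.

## Robot

A 6-joint arm with a two-finger parallel gripper is mounted at the origin on the work surface. World frame = base frame: x ahead of the robot, y to its left, z up, the work surface at z = 0. Lengths are in m, angles in degrees, forces in N, time in s.
With the tool pointing down it reaches from about 0.375 to 0.9 m from the base axis. Payload 3.1 kg.
Tool frame: the origin (TCP) lies at the very end of the fingers, on their centre line; the grasp point (between the pads) lies 19 mm behind it; x points along the fingers, z is the direction in which the jaws open and shut, and the axes are right-handed (so a half turn about x gives the same grasp; the last joint's range is limited). The gripper opens to 87 mm and grips with 3 to 60 N. Pads are 19 mm wide; open, the fingers measure 117 mm over their backs; the gripper's body (75 mm by 190 mm) begins 51 mm behind the grasp point.
Start: joints at [61.908, 30.224, 82.088, -0, 67.689, -10.227], TCP at [0.192, 0.595, 0.223] pointing down, gripper open.
Joint ranges: [-176.69, 176.69], [-43.24, 126.21], [12.49, 139.97], [-82, 262], [0, 151.66], [-163.58, 163.58]. Speed limits (degrees/s): [159.86, 159.86, 180, 180, 180, 180].

## Interface

Orientations are given as a 3x3 rotation matrix whose columns are the frame's x, y, z axes.
In Python, from rig import bot gives the robot as it stands.
- The arm moves only by the tool send_rows, never from a script. Its arguments are lists of equal length, an entry for each row: "fingers": the opening, from 0 (shut) to 1 (fully open); "dp": the shift along the world's x, y, z in mm, a list of three; "turn": the turn, a rotation vector about the world's x, y, z in rad, a list of three. In form: {"fingers": [fingers, ...], "dp": [[tx, ty, tz], ...], "turn": [[rx, ry, rz], ...]}. A call has 1 to 10 rows; each row is the pose to reach, as a shift and turn from the pose measured when the call began; what a row does not reach only later rows make up. A row lasts 1/12 s, in which the tool goes at most 41.7 mm and 7.16 degrees, less where a joint would pass 70% of its speed; a pose out of reach is approached as far as the arm can. A call with a gripper value outside its range is refused whole. The fingers move at their own pace and stop on an object; the grip force is fixed at half the most. Time passes only in rows, so rows that repeat a pose let the fingers close. It gives the time, the measured TCP pose, the force and the opening at its end, in the units of the state.
- bot.read_state(): the state, without advancing time (a new reading comes with each control period).
- bot.capture(name): name is "scene" or "top" or "wrist"; returns a dict with "img" (384x512x3 uint8, blue, green, red), "z_map" (384x512 float32, m along the optical axis (not along the pixel's ray), 0 where there is no reading), "mtx" (3x3 intrinsics, pixels), "origin" and "orientation" of the camera in the world; the wrist camera has in their place "hand_eye" (4x4, takes a point from camera to tool coordinates, whose origin is the TCP and whose axes are the tool frame's). Camera axes: x right, y up, looking along -z (the intrinsics and any distortion apply to the point x, -y, -z); pixel columns grow to the right and rows downward; lengths in m; the calibration is good to about 2 mm. A picture is of the moment at which its call begins: read the wrist's pose just before it.
- bot.hand_in(): hands the job in, once; it reports no verdict.
The state is a dict: "time_s": time; "joint_positions": joint angles; "qvel": joint speeds; "tau": joint torques, N m; "position": TCP position; "tcp_rot": TCP orientation; "force": force on the tool from outside, world axes, zero at the start; "moment": the same for the moment, N m; "opening": opening from 0.0 (shut) to 1.0 (fully open).
Only numpy, scipy, OpenCV 4.12 (cv2) and the standard library are available. Lean on these libraries where they do the work, as an engineer would, in place of code of your own. Each camera call takes 0.05 s, during which the arm holds its last target.

## Working session

There is one attempt and no reset: what is moved stays moved. The work goes in short steps, Python scripts to look and compute and a tool call to move; the robot and the scene stay as the last step left them, time stands still between calls to the robot, and variables do not carry over. Pictures are saved under pics/ and viewed, and the job is handed in when it is done.

Besides the shell and the picture viewer there is one more tool, called after "Emit:" as name(argument=value, ...) on one line, values as JSON. send_rows: Moves the arm, as the interface text tells. Its arguments: {"type":"object","properties":{"fingers":{"type":"array","items":{"type":"number"}},"dp":{"type":"array","items":{"type":"array","items":{"type":"number"}}},"turn":{"type":"array","items":{"type":"array","items":{"type":"number"}}}},"required":["fingers","dp","turn"]}

```bash
ls; mkdir -p pics
python3 - <<'E'
from rig import bot
import cv2
print(bot.read_state())
for n in ("scene","top","wrist"):
    c=bot.capture(n); cv2.imwrite(f"pics/{n}0.png",c["img"]); print(n,c["mtx"],c.get("origin"),c.get("orientation"),c.get("hand_eye"))
E
```

```text
pics
{'time_s': 0.0, 'joint_positions': array([ 6.19095873e+01,  3.02776851e+01,  8.21562235e+01, -1.05776112e-03,
        6.76881805e+01, -1.02236774e+01]), 'qvel': array([-0.04591271,  0.00686964,  0.07472958, -0.08330247,  0.02797644,
        0.03476704]), 'tau': array([ 1.97054243e-05, -4.40033340e+01, -1.76591241e+01,  6.33000769e-02,
        5.80991060e-02, -1.44478104e-04]), 'position': array([0.19134456, 0.59422653, 0.22158626]), 'tcp_rot': array([[-9.88275551e-04, -9.51774665e-01,  3.06796365e-01],
       [-1.88789336e-03,  3.06797744e-01,  9.51772862e-01],
       [-9.99997730e-01,  3.61415028e-04, -2.10004978e-03]]), 'force': array([ 0.14320223, -0.18016041, -0.61924931]), 'moment': array([-0.02165064,  0.03340003, -0.01550935]), 'opening': 1.0009369092130134}
scene [[409.86060699   0.         256.36269643]
 [  0.         409.86060699 193.20631709]
 [  0.           0.           1.        ]] [ 1.07983526 -0.28403223  1.06116231] [[ 0.50972268 -0.73767237  0.44274402]
 [ 0.86033035  0.43476595 -0.26610199]
 [ 0.00380606  0.51654433  0.85625199]] None
top [[384.06171635   0.         249.91160157]
 [  0.         384.06171635 188.00950928]
 [  0.           0.           1.        ]] [0.42398993 0.03450054 1.24262143] [[-0.00283417  0.99463854 -0.10337376]
 [-0.99998689 -0.00325988 -0.00394944]
 [-0.00426526  0.10336121  0.99463474]] None
wrist [[334.13799897   0.         261.09298637]
 [  0.         334.13799897 192.08769793]
 [  0.           0.           1.        ]] None None [[ 1.47135539e-04  3.00213081e-01 -9.53872153e-01 -1.62544823e-01]
 [ 4.84087712e-04  9.53872030e-01  3.00213117e-01  8.24687195e-02]
 [ 9.99999872e-01 -5.05929807e-04 -4.98098785e-06 -4.11159601e-04]
 [ 0.00000000e+00  0.00000000e+00  0.00000000e+00  1.00000000e+00]]
```

View pics/scene0.png

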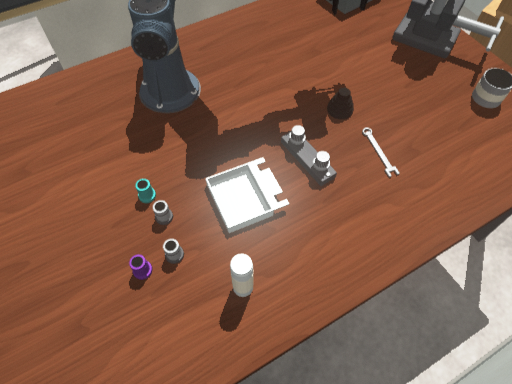

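View pics/top0.png

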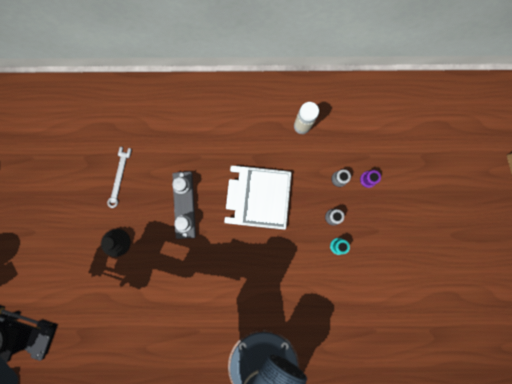

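View pics/wrist0.png

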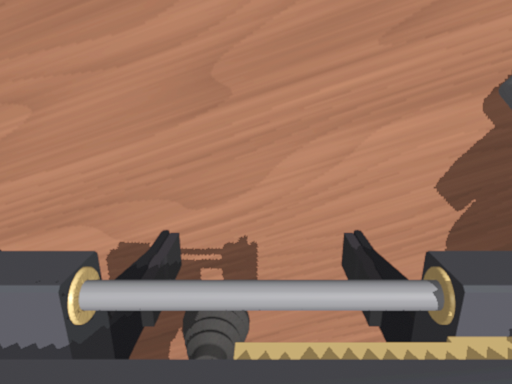

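Candidates for "housing": grey at top (342,177) and (336,216), turquoise (340,246), purple (372,178). I choose the two grey ones. The top view also shows the basket at (262,197), the block at (184,205), the spray can at (306,117), the boot at (116,242) and the wrench at (119,178). Next I'll measure and take a close crop.

```bash
cat > h.py <<'E'
from rig import bot
import cv2, numpy as np
def cloud(c,st=None):
    z=c["z_map"]; K=c["mtx"]; v,u=np.mgrid[:z.shape[0],:z.shape[1]]
    P=np.stack([(u-K[0,2])/K[0,0]*z,-(v-K[1,2])/K[1,1]*z,-z],-1)
    if c.get("hand_eye") is not None:
        H=c["hand_eye"]; P=P@H[:3,:3].T+H[:3,3]; R=st["tcp_rot"];o=st["position"]
    else: R=c["orientation"];o=c["origin"]
    P=P@np.array(R).T+np.array(o); P[z<=0]=np.nan
    return P
def circ(xy):
    A=np.c_[2*xy,np.ones(len(xy))]; s=np.linalg.lstsq(A,(xy**2).sum(1),rcond=None)[0]
    return s[:2],np.sqrt(s[2]+s[:2]@s[:2])
E
cat > m.py <<'E'
from h import *
for n in ("top","scene"):
    c=bot.capture(n);P=cloud(c);img=c["img"]
    np.savez(f"{n}.npz",P=P,img=img)
    m=(P[...,2]>.012)&(P[...,0]>.3)&(P[...,0]<1.0)&(abs(P[...,1])<.6)&(P[...,2]<.2)
    k,l,s,ce=cv2.connectedComponentsWithStats(m.astype(np.uint8))
    for i in range(1,k):
        if s[i,4]<40: continue
        Q=P[l==i];zt=np.percentile(Q[:,2],97);T=Q[Q[:,2]>zt-.006]
        print(n,ce[i].round(),s[i,4],"ztop",zt.round(4),"min",np.nanmin(Q,0).round(3),"max",Q.max(0).round(3),"top mean",T.mean(0).round(4),img[l==i].mean(0).round(), "mid top bbox",((T.min(0)+T.max(0))/2).round(4))
E
python3 m.py
python3 - <<'E'
from h import *
a=np.load("top.npz")["img"][140:270,310:400];b=np.load("scene.npz")["img"][160:290,120:210]
cv2.imwrite("pics/crop0.png",np.hstack([cv2.resize(a,None,fx=4,fy=4),cv2.resize(b,None,fx=4,fy=4)]))
E
```

```text
top [305. 118.] 507 ztop 0.1723 min [ 0.73  -0.156  0.012] max [ 0.781 -0.103  0.175] top mean [ 0.7577 -0.1308  0.1698] [203. 207. 206.] mid top bbox [ 0.7572 -0.1313  0.1707]
top [246. 195.] 1066 ztop 0.0402 min [ 0.42  -0.085  0.012] max [0.617 0.121 0.043] top mean [0.5224 0.0604 0.0369] [241. 241. 238.] mid top bbox [0.5185 0.018  0.0387]
top [341. 178.] 212 ztop 0.0674 min [ 0.557 -0.268  0.012] max [ 0.603 -0.222  0.07 ] top mean [ 0.5806 -0.2483  0.0644] [120. 119. 117.] mid top bbox [ 0.5814 -0.2487  0.0656]
top [370. 179.] 218 ztop 0.0676 min [ 0.557 -0.361  0.012] max [ 0.599 -0.318  0.07 ] top mean [ 0.5783 -0.3405  0.0645] [123.  49.  95.] mid top bbox [ 0.5793 -0.3403  0.0661]
top [183. 205.] 1299 ztop 0.0871 min [0.393 0.215 0.012] max [0.603 0.289 0.09 ] top mean [0.4954 0.2519 0.0848] [130. 128. 126.] mid top bbox [0.4971 0.2522 0.0857]
top [334. 217.] 206 ztop 0.0681 min [ 0.433 -0.245  0.012] max [ 0.48  -0.2    0.071] top mean [ 0.457  -0.2249  0.0651] [119. 118. 116.] mid top bbox [ 0.4581 -0.2253  0.0665]
top [114. 243.] 611 ztop 0.0877 min [0.337 0.424 0.012] m
[... 977 characters left out ...]
1.] 284 ztop 0.0661 min [ 0.441 -0.251  0.013] max [ 0.485 -0.204  0.069] top mean [ 0.4659 -0.2279  0.0632] [111. 114. 117.] mid top bbox [ 0.4648 -0.2283  0.0644]
scene [172. 250.] 314 ztop 0.066 min [ 0.567 -0.275  0.012] max [ 0.612 -0.229  0.069] top mean [ 0.5882 -0.2511  0.063 ] [114. 116. 119.] mid top bbox [ 0.5875 -0.251   0.0643]
scene [139. 265.] 326 ztop 0.0658 min [ 0.565 -0.368  0.012] max [ 0.607 -0.321  0.069] top mean [ 0.5854 -0.3445  0.0628] [109.  54.  94.] mid top bbox [ 0.5853 -0.3439  0.0642]
scene [242. 274.] 811 ztop 0.1708 min [ 0.739 -0.161  0.012] max [ 0.792 -0.109  0.173] top mean [ 0.764  -0.1338  0.1686] [184. 190. 192.] mid top bbox [ 0.7632 -0.1336  0.1692]
```

View pics/crop0.png

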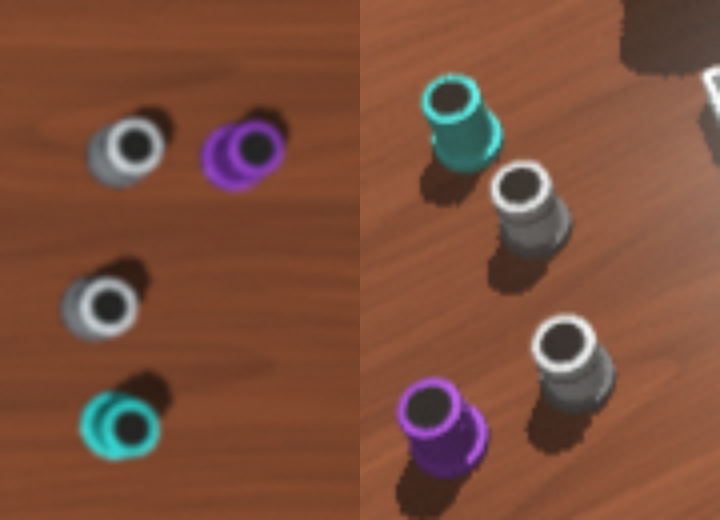

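The crop confirms it: the grey steel ones are in the top view at (342,177) and (336,216), and the turquoise and purple ones are look-alikes. The two cameras differ by about 7 mm, so I'll refine with the wrist camera, starting over the housings.

Emit:
send_rows(fingers=[1,1,1,1,1,1,1,1,1,1], dp=[[26,-34,10],[52,-68,20],[78,-102,30],[104,-136,30],[130,-170,30],[156,-204,30],[182,-238,30],[208,-272,30],[234,-306,30],[260,-340,30]], turn=[[0,0,0.03],[0,0,0.06],[0,0,0.09],[0,0,0.12],[0,0,0.15],[0,0,0.18],[0,0,0.22],[0,0,0.26],[0,0,0.312],[0,0,0.312]])

```text
time_s: 1.08
position: [0.4435, 0.2644, 0.2522]
tcp_rot: [[0.0, -1.0, -0.002], [-0.001, -0.002, 1.0], [-1.0, -0.0, -0.001]]
force: [-0.1, 1.2, -0.5]
opening: 1.002
```

Emit:
send_rows(fingers=[1,1,1,1,1,1,1,1,1,1], dp=[[0,-40,0],[5,-80,0],[10,-120,0],[20,-160,0],[25,-200,0],[30,-240,0],[40,-280,0],[50,-320,0],[60,-360,0],[70,-400,0]], turn=[[0,0,0],[0,0,0],[0,0,0],[0,0,0],[0,0,0],[0,0,0],[0,0,0],[0,0,0],[0,0,0],[0,0,0]])

```text
time_s: 1.92
position: [0.5135, -0.1377, 0.2524]
tcp_rot: [[0.0, -1.0, -0.002], [-0.001, -0.002, 1.0], [-1.0, -0.0, -0.001]]
force: [0.9, 0.5, 0.4]
opening: 1.001
```

Emit:
send_rows(fingers=[1,1,1,1,1,1], dp=[[0,-40,0],[0,-80,0],[0,-80,0],[0,-80,0],[0,-80,0],[0,-80,0]], turn=[[0,0,0],[0,0,0],[0,0,0],[0,0,0],[0,0,0],[0,0,0]])

```text
time_s: 2.42
position: [0.5131, -0.2162, 0.2522]
tcp_rot: [[-0.001, -1.0, -0.003], [0.0, -0.003, 1.0], [-1.0, 0.001, 0.0]]
force: [0.8, 0.0, 0.4]
opening: 1.002
```

```bash
cat > w.py <<'E'
import sys
from h import *
st=bot.read_state(); c=bot.capture("wrist"); cv2.imwrite(f"pics/{sys.argv[1]}.png",c["img"])
P=cloud(c,st); np.savez(f"{sys.argv[1]}.npz",P=P,img=c["img"],K=c["mtx"])
print("t",st["time_s"],"pos",st["position"].round(4),"j",st["joint_positions"].round(1),"F",st["force"].round(1),"op",round(st["opening"],3));print(st["tcp_rot"].round(3))
Z=P[...,2]
m=(Z>.012)&(Z<.2)&(c["z_map"]>.12)
k,l,s,ce=cv2.connectedComponentsWithStats(m.astype(np.uint8))
for i in range(1,k):
    if s[i,4]<150: continue
    Q=P[l==i];zt=np.percentile(Q[:,2],97);T=Q[Q[:,2]>zt-.006]
    print(ce[i].round(),s[i,4],"ztop",zt.round(4),"top mid",((T.min(0)+T.max(0))/2).round(4),"ext",(T.max(0)-T.min(0)).round(3),"all",Q.min(0).round(3),Q.max(0).round(3),c["img"][l==i].mean(0).round())
f=(abs(Z)<.008); print("table z",np.median(Z[f]) if f.any() else None)
E
python3 w.py w1; python3 m.py | grep -v spray | cut -c1-200
```

```text
t 2.4167 pos [ 0.5131 -0.2162  0.2522] j [ -34.4   23.    90.    -0.    67.1 -124.5] F [0.8 0.  0.4] op 1.002
[[-0.001 -1.    -0.003]
 [ 0.    -0.003  1.   ]
 [-1.     0.001  0.   ]]
[238.  25.] 2016 ztop 0.0663 top mid [ 0.3719 -0.241   0.064 ] ext [0.038 0.042 0.007] all [ 0.353 -0.266  0.012] [ 0.395 -0.216  0.068] [112. 113.  65.]
[455. 180.] 7426 ztop 0.0376 top mid [0.5245 0.0039 0.0354] ext [0.197 0.186 0.007] all [ 0.426 -0.089  0.012] [0.623 0.097 0.039] [162. 161. 159.]
[252. 116.] 1495 ztop 0.0662 top mid [ 0.4623 -0.2268  0.0638] ext [0.041 0.04  0.007] all [ 0.437 -0.252  0.012] [ 0.483 -0.202  0.067] [74. 73. 73.]
[156. 218.] 1633 ztop 0.066 top mid [ 0.5829 -0.3435  0.0636] ext [0.04  0.041 0.007] all [ 0.558 -0.368  0.012] [ 0.605 -0.318  0.067] [63. 32. 52.]
[233. 221.] 1578 ztop 0.0661 top mid [ 0.5854 -0.2503  0.0638] ext [0.042 0.04  0.007] all [ 0.561 -0.275  0.012] [ 0.606 -0.226  0.067] [65. 64. 65.]
[320. 329.] 1042 ztop 0.0681 top mid [ 0.7386 -0.1326  0.067 ] ext [0.009 0.039 0.01 ] all [ 0.734 -0.16   0.012] [ 0.766 -0.107  0.072] [129. 135. 137.]
table z 0
[... 1728 characters left out ...]
[162. 211.] 284 ztop 0.0654 min [ 0.443 -0.249  0.012] max [ 0.486 -0.204  0.069] top mean [ 0.4647 -0.228   0.0628] [85. 88. 91.] mid top bbox [ 0.4641 -0.2283  0.0645]
scene [172. 250.] 309 ztop 0.0656 min [ 0.567 -0.274  0.012] max [ 0.61  -0.229  0.067] top mean [ 0.5877 -0.2513  0.0627] [77. 79. 82.] mid top bbox [ 0.5875 -0.2516  0.0635]
scene [139. 265.] 328 ztop 0.0655 min [ 0.564 -0.368  0.012] max [ 0.609 -0.322  0.068] top mean [ 0.5857 -0.3447  0.0628] [70. 34. 60.] mid top bbox [ 0.5847 -0.3445  0.0636]
scene [242. 274.] 818 ztop 0.1706 min [ 0.74  -0.161  0.012] max [ 0.792 -0.109  0.172] top mean [ 0.7639 -0.1339  0.1683] [189. 195. 197.] mid top bbox [ 0.7636 -0.1335  0.1685]
```

View pics/w1.png

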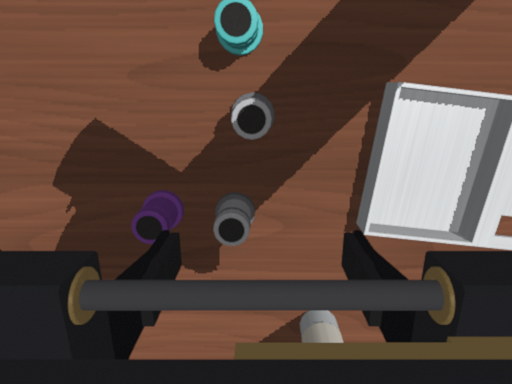

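The wrist view shows the grey housings at (252,116) and (233,221), purple at (156,218) and turquoise at (238,25). Housing A is at (0.585,-0.250) and B at (0.4625,-0.227), with tops at 0.066 m, which matches the 64 mm given. Going for A.

Emit:
send_rows(fingers=[0.8,0.8,0.8,0.8,0.8,0.8,0.8,0.8,0.8,0.8], dp=[[36,-17,0],[72,-34,-30],[72,-34,-60],[72,-34,-90],[72,-34,-120],[72,-34,-150],[72,-34,-180],[72,-34,-205],[72,-34,-216],[72,-34,-216]], turn=[[0,0,0],[0,0,0],[0,0,0],[0,0,0],[0,0,0],[0,0,0],[0,0,0],[0,0,0],[0,0,0],[0,0,0]])

```text
time_s: 3.4
position: [0.5838, -0.248, 0.0337]
tcp_rot: [[-0.005, -1.0, -0.005], [0.003, -0.005, 1.0], [-1.0, 0.005, 0.003]]
force: [-1.1, -0.1, -0.4]
opening: 0.798
```

Emit:
send_rows(fingers=[0.3,0.3,0.3,0.3,0.3,0.3,0.3], dp=[[0,0,0],[0,0,0],[0,0,0],[0,0,0],[0,0,0],[0,0,0],[0,0,0]], turn=[[0,0,0],[0,0,0],[0,0,0],[0,0,0],[0,0,0],[0,0,0],[0,0,0]])

```text
time_s: 3.98
position: [0.5847, -0.2488, 0.0351]
tcp_rot: [[-0.003, -1.0, -0.005], [0.001, -0.005, 1.0], [-1.0, 0.003, 0.001]]
force: [-0.6, -0.3, 6.6]
opening: 0.472
```

Run:
```python
from h import *
# basket corners from earlier wrist view w1
d=np.load("w1.npz");P=d["P"]
m=(P[...,2]>.028)&(P[...,2]<.045)&(P[...,1]>-.12)&(P[...,0]>.4)&(P[...,0]<.66)
Q=P[m]; print(len(Q),Q.min(0),Q.max(0))
k,l,s,ce=cv2.connectedComponentsWithStats(m.astype(np.uint8))
for i in range(1,k):
  if s[i,4]>100:
    T=P[l==i];r=cv2.minAreaRect((T[:,:2]*1000).astype(np.float32));print(s[i],r)
# outer edge of -y wall: min y per x bin
for lo in np.arange(.43,.62,.02):
    B=Q[(Q[:,0]>lo)&(Q[:,0]<lo+.02)]; print(lo.round(2),np.percentile(B[:,1],2).round(4) if len(B) else None)
for lo in np.arange(-.08,.1,.02):
    B=Q[(Q[:,1]>lo)&(Q[:,1]<lo+.02)]; print("y",lo.round(2),np.percentile(B[:,0],[1,99]).round(4) if len(B) else None)
```

```text
4917 [ 0.42576582 -0.08903747  0.02800357] [0.62325242 0.09685293 0.03910252]
[ 363   83  149  167 4915] ((524.6922607421875, 13.114166259765625), (187.445556640625, 180.871826171875), 83.8929672241211)
0.43 -0.0719
0.45 -0.0744
0.47 -0.0762
0.49 -0.0784
0.51 -0.0805
0.53 -0.0827
0.55 -0.0847
0.57 -0.087
0.59 -0.0881
0.61 -0.013
y -0.08 [0.4258 0.6055]
y -0.06 [0.4268 0.6088]
y -0.04 [0.4288 0.6107]
y -0.02 [0.4308 0.6127]
y 0.0 [0.4328 0.6155]
y 0.02 [0.4359 0.6173]
y 0.04 [0.4389 0.618 ]
y 0.06 [0.4617 0.62  ]
y 0.08 [0.5523 0.6232]
```

A is gripped: the opening reads 41 mm against a 42 mm body. The basket's yaw is about -6° and its origin about (0.5216,-0.0113). A goes to (0.563,-0.016). Lifting and carrying.

Emit:
send_rows(fingers=[0.3,0.3,0.3,0.3,0.3,0.3,0.3,0.3,0.3,0.3], dp=[[0,0,25],[0,0,55],[0,0,85],[0,30,85],[-4,65,85],[-8,100,85],[-12,135,85],[-16,170,85],[-20,205,85],[-22,230,85]], turn=[[0,0,0],[0,0,0],[0,0,0],[0,0,0],[0,0,-0.03],[0,0,-0.06],[0,0,-0.1],[0,0,-0.1],[0,0,-0.1],[0,0,-0.1]])

```text
time_s: 4.82
position: [0.5605, -0.0156, 0.1195]
tcp_rot: [[-0.006, -0.996, 0.094], [0.003, 0.094, 0.996], [-1.0, 0.006, 0.003]]
force: [0.0, 0.6, -1.8]
opening: 0.476
```

Emit:
send_rows(fingers=[0.3,0.3], dp=[[0,0,0],[0,0,0]], turn=[[0,0,0],[0,0,0]])

```text
time_s: 4.98
position: [0.5591, -0.0137, 0.119]
tcp_rot: [[-0.008, -0.996, 0.091], [0.004, 0.091, 0.996], [-1.0, 0.009, 0.003]]
force: [0.0, -0.4, -2.3]
opening: 0.474
```

```bash
python3 w.py w2|head -8
```

```text
t 4.9833 pos [ 0.5591 -0.0137  0.119 ] j [-12.9  33.6  96.6   0.1  50.4 -97.8] F [ 0.  -0.4 -2.3] op 0.474
[[-0.008 -0.996  0.091]
 [ 0.004  0.091  0.996]
 [-1.     0.009  0.003]]
[313. 160.] 31574 ztop 0.155 top mid [ 0.5504 -0.0131  0.1585] ext [0.022 0.068 0.019] all [ 0.425 -0.088  0.012] [0.619 0.119 0.168] [146. 145. 143.]
[  4. 101.] 265 ztop 0.015 top mid [ 0.4675 -0.2074  0.0144] ext [0.032 0.014 0.005] all [ 0.451 -0.214  0.012] [ 0.484 -0.2    0.017] [102.  99. 100.]
[200. 322.] 448 ztop 0.1809 top mid [ 0.5602 -0.0398  0.1785] ext [0.016 0.002 0.007] all [ 0.552 -0.041  0.161] [ 0.569 -0.035  0.182] [23. 23. 27.]
[262. 313.] 188 ztop 0.149 top mid [ 0.578  -0.0157  0.1481] ext [0.005 0.02  0.003] all [ 0.575 -0.026  0.147] [ 0.581 -0.006  0.15 ] [114. 114. 118.]
```

View pics/w2.png

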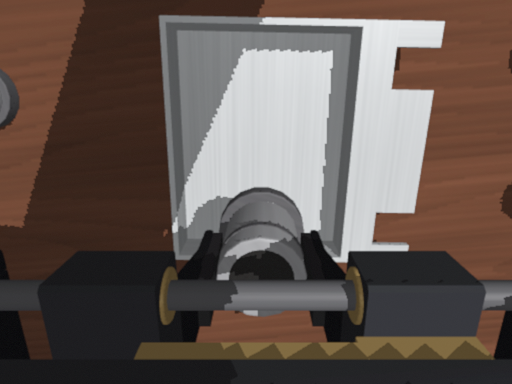

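The held housing is at pixel (260,250) over the basket's +x half, with its walls at columns 170 to 350. Lowering it and releasing.

Emit:
send_rows(fingers=[0.3,0.3,0.3,0.3,0.3,0.3,0.3,0.3], dp=[[3,-1,-15],[3,-1,-30],[3,-1,-45],[3,-1,-58],[3,-1,-68],[3,-1,-75],[3,-1,-79],[3,-1,-79]], turn=[[0,0,0],[0,0,0],[0,0,0],[0,0,0],[0,0,0],[0,0,0],[0,0,0],[0,0,0]])

```text
time_s: 5.7
position: [0.563, -0.0168, 0.0397]
tcp_rot: [[-0.007, -0.996, 0.093], [0.003, 0.093, 0.996], [-1.0, 0.008, 0.002]]
force: [0.4, 0.5, -1.7]
opening: 0.478
```

Emit:
send_rows(fingers=[0.75,0.75,0.75,0.75,0.75,0.75,0.75,0.75,0.75,0.75], dp=[[0,0,0],[0,0,0],[0,0,0],[0,0,0],[0,0,25],[0,0,55],[0,0,85],[0,0,115],[0,0,145],[0,0,170]], turn=[[0,0,0],[0,0,0],[0,0,0],[0,0,0],[0,0,0],[0,0,0],[0,0,0],[0,0,0],[0,0,0],[0,0,0]])

```text
time_s: 6.53
position: [0.5634, -0.0168, 0.2125]
tcp_rot: [[-0.005, -0.996, 0.093], [0.002, 0.093, 0.996], [-1.0, 0.005, 0.002]]
force: [0.0, -0.3, 0.6]
opening: 0.752
```

Emit:
send_rows(fingers=[0.8,0.8,0.8,0.8,0.8,0.8,0.8,0.8,0.8,0.8], dp=[[-10,-25,0],[-20,-50,0],[-30,-75,0],[-40,-100,0],[-50,-125,0],[-60,-150,0],[-70,-175,0],[-80,-200,0],[-85,-212,0],[-85,-212,0]], turn=[[0,0,0],[0,0,0],[0,0,0],[0,0,0.03],[0,0,0.06],[0,0,0.1],[0,0,0.1],[0,0,0.1],[0,0,0.1],[0,0,0.1]])

```text
time_s: 7.37
position: [0.4779, -0.231, 0.2129]
tcp_rot: [[-0.004, -1.0, -0.003], [0.001, -0.003, 1.0], [-1.0, 0.004, 0.001]]
force: [-0.2, 0.4, 0.5]
opening: 0.8
```

```bash
python3 w.py w3; python3 m.py|cut -c1-180
```

```text
t 7.3667 pos [ 0.4779 -0.231   0.2129] j [-3.780e+01  2.380e+01  9.600e+01 -1.000e-01  6.040e+01 -1.279e+02] F [-0.2  0.4  0.5] op 0.8
[[-0.004 -1.    -0.003]
 [ 0.001 -0.003  1.   ]
 [-1.     0.004  0.001]]
[251.  59.] 2154 ztop 0.0662 top mid [ 0.3698 -0.2411  0.0643] ext [0.041 0.041 0.007] all [ 0.349 -0.266  0.012] [ 0.396 -0.216  0.068] [118. 120.  70.]
[412. 185.] 2661 ztop 0.0375 top mid [ 0.5155 -0.034   0.0351] ext [0.18  0.11  0.007] all [ 0.425 -0.089  0.012] [0.606 0.036 0.039] [151. 150. 148.]
[266. 156.] 1894 ztop 0.066 top mid [ 0.4619 -0.2269  0.0637] ext [0.042 0.04  0.007] all [ 0.437 -0.251  0.012] [ 0.483 -0.202  0.067] [68. 67. 68.]
[506. 239.] 521 ztop 0.0358 top mid [0.5711 0.0519 0.0337] ext [0.025 0.004 0.008] all [0.524 0.049 0.012] [0.583 0.057 0.037] [101. 100.  98.]
[447. 237.] 1518 ztop 0.0689 top mid [ 0.5488 -0.0191  0.0668] ext [0.011 0.034 0.008] all [ 0.538 -0.043  0.012] [0.579 0.006 0.071] [99. 97. 97.]
[154. 252.] 740 ztop 0.0655 top mid [ 0.5751 -0.351   0.0632] ext [0.026 0.028 0.007] all [ 0.558 -0.368  0.012] [ 0.588 -0.333  0.067] [74. 35. 
[... 1570 characters left out ...]
[243. 206.] 321 ztop 0.0694 min [ 0.545 -0.045  0.012] max [0.591 0.006 0.071] top mean [ 0.5667 -0.0184  0.0665] [161. 163. 161.] mid top bbox [ 0.5656 -0.0178  0.0672]
scene [161. 211.] 282 ztop 0.0667 min [ 0.444 -0.25   0.013] max [ 0.488 -0.207  0.068] top mean [ 0.4648 -0.2278  0.0634] [81. 83. 86.] mid top bbox [ 0.464  -0.2277  0.0644]
scene [139. 265.] 329 ztop 0.0656 min [ 0.564 -0.366  0.012] max [ 0.608 -0.321  0.067] top mean [ 0.5857 -0.3447  0.0628] [71. 34. 61.] mid top bbox [ 0.5849 -0.3446  0.0633]
scene [242. 274.] 812 ztop 0.1708 min [ 0.739 -0.161  0.013] max [ 0.792 -0.109  0.173] top mean [ 0.7638 -0.1339  0.1683] [190. 196. 198.] mid top bbox [ 0.7635 -0.1332  0.1688]
```

View pics/w3.png

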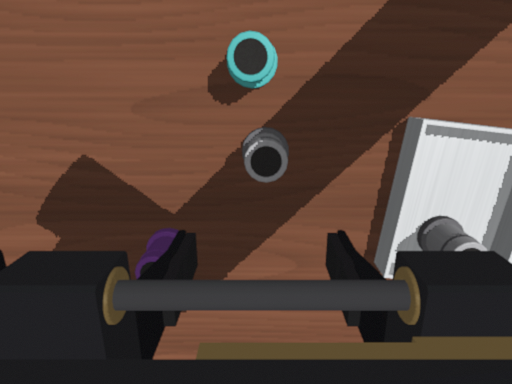

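A stands in the basket with its top 4 mm higher than before, so it is on the floor. B (grey, pixel (266,156)) is unchanged at (0.462,-0.227). Picking B.

Emit:
send_rows(fingers=[0.8,0.8,0.8,0.8,0.8,0.8,0.8,0.8,0.8,0.8], dp=[[-16,4,0],[-16,4,-30],[-16,4,-60],[-16,4,-90],[-16,4,-120],[-16,4,-145],[-16,4,-165],[-16,4,-177],[-16,4,-177],[-16,4,-177]], turn=[[0,0,0],[0,0,0],[0,0,0],[0,0,0],[0,0,0],[0,0,0],[0,0,0],[0,0,0],[0,0,0],[0,0,0]])

```text
time_s: 8.35
position: [0.4628, -0.2221, 0.0351]
tcp_rot: [[-0.006, -1.0, -0.009], [0.004, -0.009, 1.0], [-1.0, 0.006, 0.004]]
force: [-0.4, 1.5, 1.1]
opening: 0.799
```

Emit:
send_rows(fingers=[0.3,0.3,0.3,0.3,0.3,0.3,0.3], dp=[[0,0,0],[0,0,0],[0,0,0],[0,0,0],[0,0,0],[0,0,0],[0,0,0]], turn=[[0,0,0],[0,0,0],[0,0,0],[0,0,0],[0,0,0],[0,0,0],[0,0,0]])

```text
time_s: 8.93
position: [0.4637, -0.2232, 0.0359]
tcp_rot: [[-0.004, -1.0, -0.009], [0.002, -0.009, 1.0], [-1.0, 0.004, 0.002]]
force: [0.0, -1.9, 5.6]
opening: 0.476
```

Emit:
send_rows(fingers=[0.3,0.3,0.3,0.3,0.3,0.3,0.3,0.3,0.3,0.3], dp=[[0,0,25],[0,0,55],[0,0,85],[0,30,85],[4,65,85],[8,100,85],[12,135,85],[16,170,85],[16,200,85],[16,216,85]], turn=[[0,0,0],[0,0,0],[0,0,0],[0,0,0],[0,0,-0.03],[0,0,-0.06],[0,0,-0.1],[0,0,-0.1],[0,0,-0.1],[0,0,-0.1]])

```text
time_s: 9.77
position: [0.4775, -0.0034, 0.1203]
tcp_rot: [[-0.008, -0.996, 0.089], [0.005, 0.089, 0.996], [-1.0, 0.008, 0.004]]
force: [0.1, -0.5, -2.9]
opening: 0.473
```

Emit:
send_rows(fingers=[0.3,0.3], dp=[[0,0,0],[0,0,0]], turn=[[0,0,0],[0,0,0]])

```text
time_s: 9.93
position: [0.4759, -0.002, 0.1196]
tcp_rot: [[-0.011, -0.996, 0.087], [0.005, 0.087, 0.996], [-1.0, 0.011, 0.004]]
force: [0.5, -0.5, -2.2]
opening: 0.478
```

```bash
python3 w.py w4|head -4
```

```text
t 9.9333 pos [ 0.4759 -0.002   0.1196] j [-13.8  28.8 108.3   0.2  43.6 -99. ] F [ 0.5 -0.5 -2.2] op 0.478
[[-0.011 -0.996  0.087]
 [ 0.005  0.087  0.996]
 [-1.     0.011  0.004]]
```

View pics/w4.png

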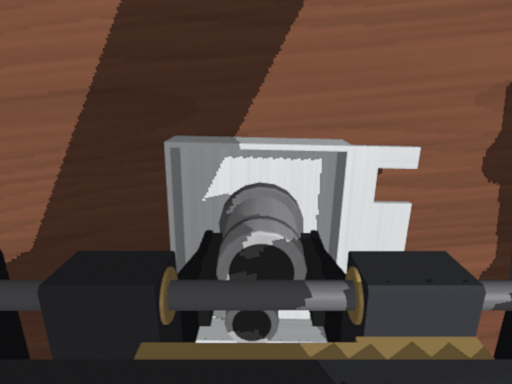

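The held B is at (262,220) over the free -x half, with A behind it at (250,320). Lowering 79 mm and shifting (+4,-5).

Emit:
send_rows(fingers=[0.3,0.3,0.3,0.3,0.3,0.3,0.3,0.3], dp=[[3,-5,-15],[3,-5,-30],[3,-5,-45],[3,-5,-58],[3,-5,-68],[3,-5,-75],[3,-5,-79],[3,-5,-79]], turn=[[0,0,0],[0,0,0],[0,0,0],[0,0,0],[0,0,0],[0,0,0],[0,0,0],[0,0,0]])

```text
time_s: 10.65
position: [0.4797, -0.0088, 0.0405]
tcp_rot: [[-0.01, -0.996, 0.089], [0.005, 0.089, 0.996], [-1.0, 0.01, 0.004]]
force: [0.5, -0.6, -2.9]
opening: 0.475
```

Emit:
send_rows(fingers=[0.75,0.75,0.75,0.75,0.75,0.75,0.75,0.75,0.75,0.75], dp=[[0,0,0],[0,0,0],[0,0,0],[0,0,0],[0,0,25],[0,0,55],[0,0,85],[0,0,120],[0,0,160],[0,0,200]], turn=[[0,0,0],[0,0,0],[0,0,0],[0,0,0],[0,0,0],[0,0,0],[0,0,0],[0,0,0],[0,0,0],[0,0,0]])

```text
time_s: 11.48
position: [0.4788, -0.0085, 0.2424]
tcp_rot: [[-0.01, -0.996, 0.089], [0.005, 0.089, 0.996], [-1.0, 0.011, 0.004]]
force: [0.7, -0.1, 0.5]
opening: 0.751
```

Emit:
send_rows(fingers=[0.75,0.75,0.75,0.75,0.75,0.75], dp=[[30,30,15],[60,60,30],[90,80,50],[100,80,60],[100,80,60],[100,80,60]], turn=[[0,0,0],[0,0,0],[0,0,0],[0,0,0],[0,0,0],[0,0,0]])

```text
time_s: 11.98
position: [0.5788, 0.0719, 0.3026]
tcp_rot: [[-0.01, -0.996, 0.088], [0.005, 0.088, 0.996], [-1.0, 0.01, 0.004]]
force: [-0.5, 0.2, -1.0]
opening: 0.75
```

```bash
python3 w.py w5
```

```text
t 11.9833 pos [0.5788 0.0719 0.3026] j [ -4.   22.5  82.1   0.2  76.  -89. ] F [-0.5  0.2 -1. ] op 0.75
[[-0.01  -0.996  0.088]
 [ 0.005  0.088  0.996]
 [-1.     0.01   0.004]]
[ 4. 11.] 189 ztop 0.0212 top mid [ 0.3775 -0.2237  0.0189] ext [0.019 0.008 0.007] all [ 0.367 -0.233  0.012] [ 0.395 -0.215  0.022] [140. 142.  62.]
[399.  78.] 9391 ztop 0.0865 top mid [0.5025 0.2504 0.0847] ext [0.159 0.049 0.008] all [0.405 0.214 0.012] [0.608 0.286 0.089] [120. 118. 118.]
[231. 113.] 8004 ztop 0.038 top mid [0.5247 0.015  0.0359] ext [0.198 0.206 0.008] all [ 0.426 -0.088  0.012] [0.624 0.118 0.04 ] [195. 194. 191.]
[188.  80.] 1604 ztop 0.0703 top mid [ 0.4784 -0.0086  0.0681] ext [0.041 0.041 0.008] all [ 0.453 -0.029  0.012] [0.504 0.017 0.072] [111. 109. 110.]
[191. 150.] 1425 ztop 0.0703 top mid [ 0.5644 -0.0168  0.0679] ext [0.041 0.04  0.007] all [ 0.539 -0.037  0.012] [0.589 0.008 0.072] [115. 113. 114.]
table z 0.000625230235605484
```

View pics/w5.png

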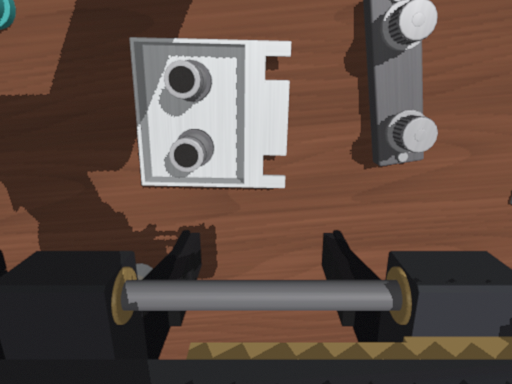

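Both housings stand in the basket at (188,80) and (191,150), with the block and nuts at (395,20) and (410,130). Measuring the block and basket poses, and checking the overview for any other grey housing.

```bash
cat > bb.py <<'E'
import sys
from h import *
def fit(P,label):
    Z=P[...,2];X=P[...,0];Y=P[...,1]
    # nuts: z>0.06 & y>0.15 region
    out={}
    for nm,m in (("nuts",(Z>.060)&(Z<.1)&(Y>.18)&(Y<.33)&(X>.36)&(X<.66)),):
        k,l,s,ce=cv2.connectedComponentsWithStats(m.astype(np.uint8))
        for i in range(1,k):
            if s[i,4]<20: continue
            Q=P[l==i];zt=np.percentile(Q[:,2],95);T=Q[Q[:,2]>zt-.007]
            (c,r)=cv2.minEnclosingCircle((T[:,:2]*1000).astype(np.float32))
            print(label,nm,s[i,4],"ztop",zt.round(4),"c",np.round(c,1),"r",round(r,1),"mean",T.mean(0).round(4))
    m=(Z>.022)&(Z<.034)&(Y>.2)&(X>.36)&(X<.66)&(Y<.31)
    Q=P[m]; 
    if len(Q)>50: print(label,"block top z",np.median(Q[:,2]).round(4),cv2.minAreaRect((Q[:,:2]*1000).astype(np.float32)))
    m=(Z>.030)&(Z<.045)&(Y<.2)&(X>.38)&(X<.68)&(Y>-.12)
    Q=P[m]
    if len(Q)>50: print(label,"basket",np.median(Q[:,2]).round(4),cv2.minAreaRect((Q[:,:2]*1000).astype(np.float32)))
if __name__=="__main__":
    for f in sys.argv[1:]: fit(np.load(f+".npz")["P"],f)
E
python3 m.py >/dev/null; python3 bb.py w5 top scene
python3 -c "
import numpy as np,cv2
cv2.imwrite('pics/ov1.png',np.vstack([np.load('scene.npz')['img'][60:330],np.load('top.npz')['img'][60:380]]))"
```

```text
w5 nuts 1657 ztop 0.0869 c [442.3 246.5] r 21.1 mean [0.4428 0.2452 0.0853]
w5 nuts 1287 ztop 0.0866 c [561.7 254.5] r 20.9 mean [0.5614 0.2533 0.0851]
w5 block top z 0.0299 ((506.52203369140625, 250.67538452148438), (201.57115173339844, 60.54996871948242), 3.864577531814575)
w5 basket 0.0365 ((525.035888671875, 15.080528259277344), (190.28866577148438, 180.506591796875), 83.73188781738281)
top nuts 156 ztop 0.088 c [557.  255.8] r 20.2 mean [0.5573 0.2559 0.0849]
top nuts 113 ztop 0.0881 c [437.7 248.7] r 20.1 mean [0.4372 0.2518 0.0851]
top block top z 0.0293 ((496.6866455078125, 258.00811767578125), (209.45480346679688, 49.51420211791992), 3.5904171466827393)
top basket 0.0357 ((520.2246704101562, 16.727783203125), (189.7328643798828, 180.42987060546875), 83.6336898803711)
scene nuts 134 ztop 0.0856 c [446.4 246.3] r 20.5 mean [0.4482 0.2472 0.0829]
scene nuts 179 ztop 0.086 c [563.6 252.8] r 21.1 mean [0.5653 0.2525 0.0827]
scene block top z 0.0273 ((503.9327392578125, 248.71926879882812), (212.21823120117188, 61.93342971801758), 3.8446125984191895)
scene basket 0.0341 ((526.1464233398438, 13.974006652832031), (191.09991455078125, 183.83689880371094), 83.09762573242188)
```

View pics/ov1.png

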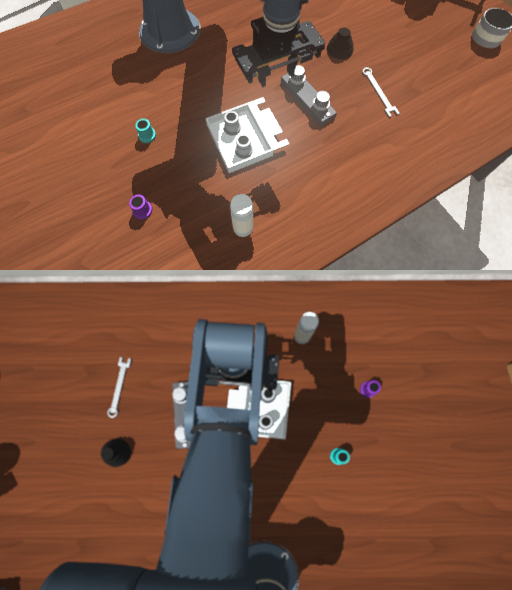

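Only two steel housings exist. The block is at about (0.502,0.250) with yaw +3.9°. The basket is at about (0.522,-0.010) with yaw -6.3°. Home for the basket is therefore (0.509,0.150) with yaw +3.9°. I'll hold the -y wall between the jaws without lifting and slide the basket on the bench.

Emit:
send_rows(fingers=[0.4,0.4,0.4,0.4,0.4,0.4,0.4,0.4,0.4,0.4], dp=[[-15,-35,-10],[-30,-70,-30],[-45,-105,-50],[-64,-149,-70],[-64,-149,-100],[-64,-149,-130],[-64,-149,-160],[-64,-149,-190],[-64,-149,-200],[-64,-149,-200]], turn=[[-0.005,-0.01,-0.022],[-0.005,-0.01,-0.022],[-0.005,-0.01,-0.022],[-0.005,-0.01,-0.022],[-0.005,-0.01,-0.022],[-0.005,-0.01,-0.022],[-0.005,-0.01,-0.022],[-0.005,-0.01,-0.022],[-0.005,-0.01,-0.022],[-0.005,-0.01,-0.022]])

```text
time_s: 12.97
position: [0.5093, -0.0773, 0.0984]
tcp_rot: [[-0.012, -0.994, 0.113], [0.003, 0.113, 0.994], [-1.0, 0.012, 0.002]]
force: [0.2, -0.6, -0.4]
opening: 0.402
```

```bash
python3 w.py w6|head -8; python3 bb.py w6
```

```text
t 12.9667 pos [ 0.5093 -0.0773  0.0984] j [-2.100e+01  3.310e+01  1.036e+02 -1.000e-01  4.410e+01 -1.045e+02] F [ 0.2 -0.6 -0.4] op 0.402
[[-0.012 -0.994  0.113]
 [ 0.003  0.113  0.994]
 [-1.     0.012  0.002]]
[16. 35.] 2083 ztop 0.038 top mid [ 0.3751 -0.225   0.0365] ext [0.027 0.012 0.009] all [ 0.353 -0.249  0.012] [ 0.396 -0.215  0.041] [116. 117.  50.]
[449. 176.] 15596 ztop 0.0375 top mid [0.5045 0.0101 0.0353] ext [0.159 0.19  0.007] all [ 0.425 -0.085  0.012] [0.584 0.105 0.039] [187. 185. 183.]
[359. 157.] 5572 ztop 0.0699 top mid [ 0.4781 -0.0091  0.0676] ext [0.041 0.042 0.007] all [ 0.452 -0.035  0.012] [0.501 0.012 0.071] [103. 102. 102.]
[326. 251.] 2778 ztop 0.1434 top mid [ 0.5036 -0.0532  0.1424] ext [0.005 0.013 0.01 ] all [ 0.501 -0.061  0.012] [0.562 0.008 0.147] [62. 60. 60.]
w6 basket 0.0364 ((524.9630737304688, 14.958709716796875), (189.9678497314453, 180.56199645996094), 83.89640808105469)
```

View pics/w6.png

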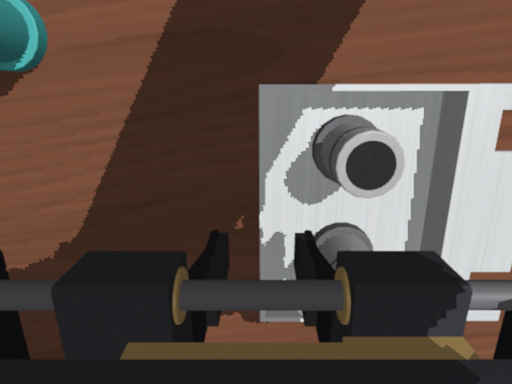

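The -y wall (column 262) lies midway between the fingers (columns 222 and 305). Descending to z 0.016 with +5 mm in x, then closing.

Emit:
send_rows(fingers=[0.4,0.4,0.4,0.4,0.4,0.4,0.4], dp=[[5,0,0],[5,0,-20],[5,0,-40],[5,0,-60],[5,0,-75],[5,0,-81],[5,0,-81]], turn=[[0,-0.012,0],[0,-0.012,0],[0,-0.012,0],[0,-0.012,0],[0,-0.012,0],[0,-0.012,0],[0,-0.012,0]])

```text
time_s: 13.6
position: [0.5166, -0.0778, 0.0194]
tcp_rot: [[0.005, -0.994, 0.112], [0.001, 0.112, 0.994], [-1.0, -0.004, 0.002]]
force: [0.1, -0.0, -1.3]
opening: 0.4
```

Emit:
send_rows(fingers=[0,0,0,0,0,0,0], dp=[[0,0,0],[0,0,0],[0,0,0],[0,0,0],[0,0,0],[0,0,0],[0,0,0]], turn=[[0,0,0],[0,0,0],[0,0,0],[0,0,0],[0,0,0],[0,0,0],[0,0,0]])

```text
time_s: 14.18
position: [0.5168, -0.0776, 0.0199]
tcp_rot: [[0.005, -0.994, 0.112], [0.002, 0.112, 0.994], [-1.0, -0.005, 0.002]]
force: [0.0, 2.4, 3.6]
opening: 0.041
```

The wall is gripped at 3.6 mm. Sliding 90 mm and turning +0.178 rad.

Emit:
send_rows(fingers=[0,0,0,0,0,0,0,0,0,0], dp=[[0,6,0],[0,14,0],[0,23,0],[0,33,0],[0,43,0],[0,53,0],[0,63,0],[0,73,0],[0,82,0],[0,88,0]], turn=[[0,0,0.01],[0,0,0.025],[0,0,0.045],[0,0,0.065],[0,0,0.085],[0,0,0.105],[0,0,0.125],[0,0,0.145],[0,0,0.165],[0,0,0.178]])

```text
time_s: 15.02
position: [0.5165, 0.0119, 0.0199]
tcp_rot: [[0.004, -0.998, -0.068], [0.003, -0.068, 0.998], [-1.0, -0.005, 0.002]]
force: [0.8, -4.3, 0.5]
opening: 0.047
```

Emit:
send_rows(fingers=[0,0], dp=[[0,0,0],[0,0,0]], turn=[[0,0,0],[0,0,0]])

```text
time_s: 15.18
position: [0.5164, 0.0132, 0.0199]
tcp_rot: [[0.004, -0.998, -0.068], [0.004, -0.068, 0.998], [-1.0, -0.004, 0.004]]
force: [2.3, 2.9, -0.1]
opening: 0.046
```

```bash
python3 w.py w7; python3 m.py >/dev/null; python3 bb.py w7 top scene
```

```text
t 15.1833 pos [0.5164 0.0132 0.0199] j [ -11.1   41.2  106.1    0.5   32.5 -105.5] F [ 2.3  2.9 -0.1] op 0.046
[[ 0.004 -0.998 -0.068]
 [ 0.004 -0.068  0.998]
 [-1.    -0.004  0.004]]
[319. 143.] 6649 ztop 0.0612 top mid [0.5071 0.012  0.0615] ext [0.006 0.018 0.013] all [0.418 0.001 0.014] [0.526 0.122 0.068] [141. 139. 138.]
[399. 181.] 9166 ztop 0.0695 top mid [0.4706 0.0731 0.0671] ext [0.033 0.041 0.007] all [0.44  0.047 0.012] [0.491 0.094 0.071] [90. 89. 89.]
[504. 250.] 915 ztop 0.024 top mid [0.5128 0.147  0.022 ] ext [0.03  0.004 0.008] all [0.481 0.144 0.012] [0.531 0.149 0.026] [88. 87. 86.]
[261. 322.] 756 ztop 0.0788 top mid [0.5186 0.0127 0.079 ] ext [0.016 0.014 0.009] all [0.511 0.006 0.035] [0.564 0.02  0.084] [63. 63. 63.]
[421. 338.] 1559 ztop 0.0691 top mid [0.5355 0.0855 0.0665] ext [0.01  0.023 0.007] all [0.531 0.074 0.037] [0.543 0.099 0.07 ] [97. 95. 95.]
[488. 335.] 1064 ztop 0.0271 top mid [0.5614 0.1501 0.0246] ext [0.038 0.004 0.007] all [0.542 0.148 0.012] [0.589 0.153 0.028] [88. 87. 85.]
table z 0.0007441808597353772
w7 basket 0.0365 ((490.51458740234375, 55.82780456542969), (107.94719696044922, 150.09278869628906), 87.6298599243164)
top nuts 160 ztop 0.0885 c [557.3 256.2] r 20.1 mean [0.5572 0.2561 0.085 ]
top block top z 0.0289 ((564.2970581054688, 245.13873291015625), (88.14348602294922, 77.11666870117188), 88.73652648925781)
top basket 0.0356 ((548.776123046875, 109.27648162841797), (87.59028625488281, 184.5096893310547), 3.58095121383667)
scene nuts 165 ztop 0.0861 c [445.  246.4] r 22.1 mean [0.4453 0.2446 0.0831]
scene nuts 178 ztop 0.0855 c [563.9 253.5] r 21.5 mean [0.5651 0.2527 0.0825]
scene block top z 0.0273 ((505.2119445800781, 237.27145385742188), (211.06793212890625, 83.87852478027344), 3.288369655609131)
scene basket 0.0339 ((509.8309020996094, 100.04862976074219), (182.66468811035156, 200.59390258789062), 4.172366619110107)
```

View pics/w7.png

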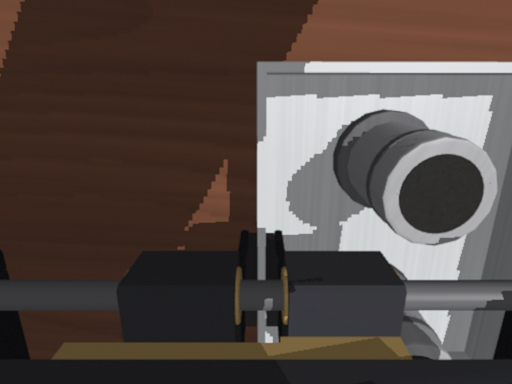

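```bash
python3 -c "
import numpy as np,cv2
a=np.load('scene.npz')['img'][90:230,190:370];cv2.imwrite('pics/s7.png',cv2.resize(a,None,fx=4,fy=4,interpolation=cv2.INTER_CUBIC))"
```

```text
(no output)
```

View pics/s7.png

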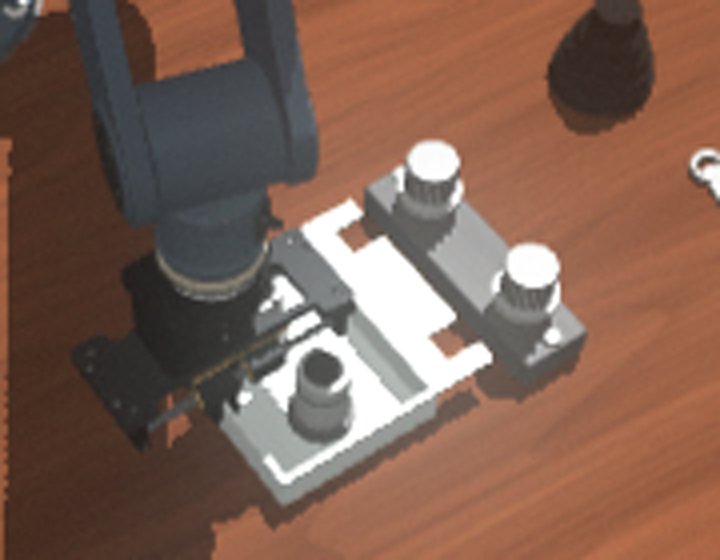

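Run:
```python
from h import *
a=np.radians(3.9);R=np.array([[np.cos(a),-np.sin(a)],[np.sin(a),np.cos(a)]])
for f in ("scene","top"):
    P=np.load(f+".npz")["P"]; Z=P[...,2]
    q=(P[...,:2]-np.array([.502,.25]))@R  # block frame coords
    m=(Z>.022)&(Z<.048)
    # lug strip, midway of slots y: basket origin expected y=-.1-.069 -> lug y -.099..-.049 ; slot part -.079..-.049
    for y0 in (-.075,-.068,-.060):
        s=m&(abs(q[...,1]-y0)<.004)&(abs(q[...,0])<.12)
        x=np.sort(q[...,0][s]); g=np.diff(x); i=np.where(g>.012)[0]
        print(f,y0,"ends",x[0].round(4),x[-1].round(4),"gaps",[(x[j].round(4),x[j+1].round(4),((x[j]+x[j+1])/2).round(4)) for j in i])
    s=(Z>.058)&(Z<.1)&(q[...,1]>-.03)&(q[...,1]<.03)&(abs(q[...,0])<.09)
    for sg in (-1,1):
        k=s&(q[...,0]*sg>0); t=q[k]; print(f,"nut",sg,((t.min(0)+t.max(0))/2).round(4) if len(t) else None)
```

```text
scene -0.075 ends -0.0922 0.0868 gaps [(np.float64(-0.0746), np.float64(-0.0498), np.float64(-0.0622)), (np.float64(0.043), np.float64(0.0711), np.float64(0.0571))]
scene -0.068 ends -0.0914 0.0869 gaps [(np.float64(-0.0754), np.float64(-0.049), np.float64(-0.0622)), (np.float64(0.0439), np.float64(0.0711), np.float64(0.0575))]
scene -0.06 ends -0.093 0.0871 gaps [(np.float64(-0.077), np.float64(-0.0473), np.float64(-0.0622)), (np.float64(0.0439), np.float64(0.0714), np.float64(0.0577))]
scene nut -1 [-0.0568 -0.0011]
scene nut 1 [ 0.0634 -0.0019]
top -0.075 ends 0.0078 0.0784 gaps [(np.float64(0.0521), np.float64(0.0648), np.float64(0.0585))]
top -0.068 ends 0.0085 0.0793 gaps [(np.float64(0.0374), np.float64(0.0656), np.float64(0.0515))]
top -0.06 ends 0.012 0.079 gaps [(np.float64(0.0342), np.float64(0.0658), np.float64(0.05))]
top nut -1 None
top nut 1 [0.0547 0.0022]
```

Scene depth puts the slot centres at -62/+57.5 mm against the nuts at -57/+63, so about 4.5 mm of shift in +x is needed, which agrees with the wrist estimate. Sliding on.

Emit:
send_rows(fingers=[0,0,0,0,0,0,0,0,0,0], dp=[[2,3,0],[3,7,0],[3,13,0],[3,20,0],[2,27,0],[2,34,0],[1,41,0],[1,48,0],[0,54,0],[0,58,0]], turn=[[0,0,0],[0,0,0],[0,0,0],[0,0,0],[0,0,0],[0,0,0],[0,0,0],[0,0,0],[0,0,0],[0,0,0]])

```text
time_s: 16.17
position: [0.5161, 0.0703, 0.0199]
tcp_rot: [[0.003, -0.998, -0.068], [0.003, -0.068, 0.998], [-1.0, -0.004, 0.003]]
force: [-0.4, -5.7, 0.3]
opening: 0.039
```

Emit:
send_rows(fingers=[0,0,0,0,0], dp=[[0,1,0],[0,3,0],[0,5,0],[0,7,0],[0,8,0]], turn=[[0,0,0],[0,0,0],[0,0,0],[0,0,0],[0,0,0]])

```text
time_s: 16.58
position: [0.5158, 0.0777, 0.0199]
tcp_rot: [[0.003, -0.998, -0.068], [0.002, -0.068, 0.998], [-1.0, -0.003, 0.002]]
force: [0.9, -4.8, 0.7]
opening: 0.042
```

Emit:
send_rows(fingers=[0,0,0,0], dp=[[0,1,0],[0,2,0],[0,3,0],[0,4,0]], turn=[[0,0,0],[0,0,0],[0,0,0],[0,0,0]])

```text
time_s: 16.92
position: [0.5157, 0.0808, 0.0199]
tcp_rot: [[0.002, -0.998, -0.069], [0.002, -0.069, 0.998], [-1.0, -0.002, 0.001]]
force: [0.0, -5.0, 1.5]
opening: 0.042
```

Emit:
send_rows(fingers=[0,0,0,0], dp=[[0,1,0],[0,2,0],[0,3,0],[0,3,0]], turn=[[0,0,0],[0,0,0],[0,0,0],[0,0,0]])

```text
time_s: 17.25
position: [0.5156, 0.0831, 0.0199]
tcp_rot: [[0.001, -0.998, -0.069], [0.001, -0.069, 0.998], [-1.0, -0.001, 0.001]]
force: [0.1, -4.6, 0.4]
opening: 0.044
```

```bash
python3 m.py >/dev/null; python3 -c "
import numpy as np,cv2
a=np.load('scene.npz')['img'][70:210,210:390];cv2.imwrite('pics/s8.png',cv2.resize(a,None,fx=4,fy=4,interpolation=cv2.INTER_CUBIC))"
```

```text
(no output)
```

View pics/s8.png

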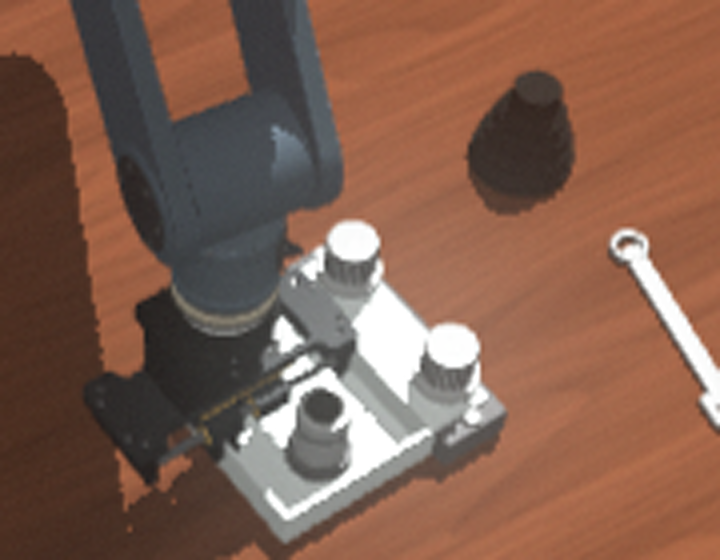

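The lug is now over the block, under the raised nuts. There is no butting force yet, so I keep pushing in small steps.

Emit:
send_rows(fingers=[0,0,0,0], dp=[[0,1,0],[0,2,0],[0,3,0],[0,3,0]], turn=[[0,0,0],[0,0,0],[0,0,0],[0,0,0]])

```text
time_s: 17.68
position: [0.5151, 0.0837, 0.0199]
tcp_rot: [[-0.0, -0.998, -0.07], [-0.002, -0.07, 0.998], [-1.0, 0.0, -0.002]]
force: [-0.5, -13.4, 0.9]
opening: 0.044
```

Emit:
send_rows(fingers=[0,0,0,0], dp=[[0,1,0],[0,2,0],[0,3,0],[0,3,0]], turn=[[0,0,0],[0,0,0],[0,0,0],[0,0,0]])

```text
time_s: 18.02
position: [0.5151, 0.0837, 0.0199]
tcp_rot: [[-0.001, -0.997, -0.073], [-0.006, -0.073, 0.997], [-1.0, 0.001, -0.006]]
force: [-0.8, -17.7, 0.1]
opening: 0.043
```

It butts: y stopped at 0.0837 and the force rose to 18 N. Releasing and backing up to look.

Emit:
send_rows(fingers=[0.3,0.3,0.3,0.3,0.3,0.3,0.3,0.3,0.3,0.3], dp=[[0,0,0],[0,0,0],[0,0,0],[0,0,0],[0,0,25],[0,0,60],[0,0,100],[0,0,140],[0,0,180],[0,0,220]], turn=[[0,0,0],[0,0,0],[0,0,0],[0,0,0],[0,0,0],[0,0,0],[0,0,0],[0,0,0],[0,0,0],[0,0,0]])

```text
time_s: 18.85
position: [0.5141, 0.0845, 0.2417]
tcp_rot: [[-0.002, -0.997, -0.073], [-0.005, -0.073, 0.997], [-1.0, 0.002, -0.005]]
force: [0.3, 0.2, 0.0]
opening: 0.3
```

Emit:
send_rows(fingers=[0.8,0.8,0.8,0.8,0.8,0.8,0.8,0.8], dp=[[10,25,10],[25,50,20],[45,75,30],[65,100,50],[85,120,60],[85,120,60],[85,120,60],[85,120,60]], turn=[[0,0,0],[0,0,0],[0,0,0],[0,0,0],[0,0,0],[0,0,0],[0,0,0],[0,0,0]])

```text
time_s: 19.52
position: [0.5976, 0.2047, 0.3005]
tcp_rot: [[-0.005, -0.997, -0.074], [-0.006, -0.074, 0.997], [-1.0, 0.006, -0.006]]
force: [0.4, 0.2, -0.7]
opening: 0.772
```

```bash
python3 w.py w9; python3 bb.py w9
```

```text
t 19.5167 pos [0.5976 0.2047 0.3005] j [  8.9  26.8  75.3  -0.3  78.3 -85.3] F [ 0.4  0.2 -0.7] op 0.772
[[-0.005 -0.997 -0.074]
 [-0.006 -0.074  0.997]
 [-1.     0.006 -0.006]]
[280.  79.] 10946 ztop 0.0864 top mid [0.5041 0.2507 0.0843] ext [0.157 0.049 0.008] all [0.412 0.076 0.012] [0.608 0.287 0.088] [171. 169. 168.]
[488.  14.] 1389 ztop 0.0573 top mid [0.4078 0.4542 0.0569] ext [0.007 0.012 0.011] all [0.397 0.426 0.012] [0.428 0.494 0.063] [23. 24. 24.]
[220.  40.] 1710 ztop 0.0704 top mid [0.4652 0.1444 0.0682] ext [0.042 0.041 0.008] all [0.441 0.121 0.012] [0.491 0.17  0.072] [109. 108. 108.]
[223. 115.] 1361 ztop 0.0702 top mid [0.5513 0.1511 0.0681] ext [0.041 0.041 0.007] all [0.526 0.13  0.012] [0.575 0.177 0.071] [115. 114. 114.]
[ 21. 245.] 1158 ztop 0.0851 top mid [ 0.7468 -0.1125  0.0863] ext [0.02  0.015 0.014] all [ 0.735 -0.146  0.012] [ 0.77  -0.104  0.093] [ 98. 102. 104.]
table z 0.0005922014062017533
w9 nuts 1434 ztop 0.087 c [442.3 247. ] r 20.9 mean [0.4436 0.2464 0.0854]
w9 nuts 1098 ztop 0.0867 c [562.  254.9] r 20.8 mean [0.5614 0.2544 0.0852]
w9 block top z 0.0297 ((510.6669921875, 238.4711456298828), (193.03208923339844, 86.23127746582031), 3.846000909805298)
w9 basket 0.036 ((510.5591735839844, 142.75827026367188), (176.74554443359375, 124.46229553222656), 3.500234365463257)
```

View pics/w9.png

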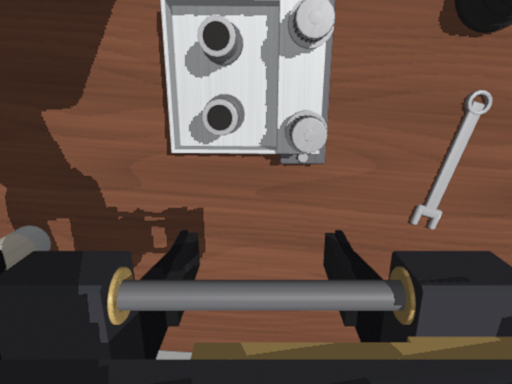

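The basket is butted on the block with both housings standing inside at (218,38) and (220,117), and the nuts are at (313,20) and (306,132). Checking the offset numerically.

Run:
```python
from h import *
P=np.load("w9.npz")["P"];Z=P[...,2]
a=np.radians(3.8);R=np.array([[np.cos(a),-np.sin(a)],[np.sin(a),np.cos(a)]])
c=np.array([.5022,.2508]); q=(P[...,:2]-c)@R
m=(Z>.031)&(Z<.044)
for y0 in (-.16,-.14,-.12,-.1,-.08,-.06,-.04,-.02):
    s=m&(abs(q[...,1]-y0)<.005)&(abs(q[...,0])<.12);x=q[...,0][s]
    if len(x)>5: print(y0,x.min().round(4),x.max().round(4))
s=m&(abs(q[...,0])<.03)&(q[...,1]>-.2)&(q[...,1]<.1);print("y ends",q[...,1][s].min(),q[...,1][s].max())
s=(Z>.075)&(Z<.1)&(abs(q[...,1])<.03)&(abs(q[...,0])<.1)
for sg in(-1,1):
    t=q[s&(q[...,0]*sg>0)];print(((t.min(0)+t.max(0))/2).round(4),(t.max(0)-t.min(0)).round(4))
```

```text
-0.16 -0.0867 0.0892
-0.14 -0.0867 0.089
-0.12 -0.0867 0.0891
-0.1 -0.0869 0.0887
-0.08 -0.0867 0.0894
-0.06 -0.0867 0.0896
-0.04 -0.0867 0.0894
-0.02 -0.0867 0.102
y ends -0.17025738494321643 0.028595296700178963
[-0.0576  0.0001] [0.0368 0.0415]
[ 0.0601 -0.    ] [0.0408 0.041 ]
```

The basket is home, within 1 mm. The nuts are at B (0.562,0.2548) and A (0.4423,0.2468), with tops at about 0.086. Since yaw = j1−j6−90, pre-turning by +84° gives about 310° of clockwise travel. Starting with nut B.

Emit:
send_rows(fingers=[0.75,0.75,0.75,0.75,0.75,0.75,0.75,0.75,0.75,0.75], dp=[[-9,12,-20],[-18,25,-40],[-27,37,-60],[-36,50,-80],[-36,50,-100],[-36,50,-120],[-36,50,-140],[-36,50,-140],[-36,50,-140],[-36,50,-140]], turn=[[0,0,0.12],[0,0,0.24],[0,0,0.36],[0,0,0.48],[0,0,0.6],[0,0,0.72],[0,0,0.84],[0,0,0.96],[0,0,1.08],[0,0,1.2]])

```text
time_s: 20.4
position: [0.5597, 0.2528, 0.1592]
tcp_rot: [[-0.0, -0.288, -0.958], [-0.008, -0.957, 0.288], [-1.0, 0.008, -0.002]]
force: [1.8, 0.0, 0.6]
opening: 0.751
```

Emit:
send_rows(fingers=[0.75,0.75,0.75,0.75,0.75], dp=[[0,0,0],[0,0,0],[0,0,0],[0,0,0],[0,0,0]], turn=[[0,0,0.12],[0,0,0.24],[0,0,0.26],[0,0,0.26],[0,0,0.26]])

```text
time_s: 20.82
position: [0.5589, 0.2529, 0.1591]
tcp_rot: [[0.001, -0.036, -0.999], [-0.009, -0.999, 0.036], [-1.0, 0.009, -0.002]]
force: [-0.3, -0.3, 0.3]
opening: 0.747
```

```bash
python3 w.py w10; python3 bb.py w10
```

```text
t 20.8167 pos [0.5589 0.2529 0.1591] j [  14.2   33.7   87.1   -0.6   59.2 -163.4] F [-0.3 -0.3  0.3] op 0.747
[[ 0.001 -0.036 -0.999]
 [-0.009 -0.999  0.036]
 [-1.     0.009 -0.002]]
[340. 139.] 25405 ztop 0.0862 top mid [0.5015 0.2506 0.0841] ext [0.161 0.049 0.008] all [0.398 0.099 0.012] [0.608 0.287 0.088] [147. 145. 144.]
[267.  63.] 3193 ztop 0.0702 top mid [0.5506 0.1507 0.0687] ext [0.041 0.041 0.006] all [0.526 0.13  0.014] [0.577 0.176 0.072] [65. 64. 64.]
[184. 257.] 1415 ztop 0.1991 top mid [0.5975 0.244  0.1966] ext [0.013 0.009 0.007] all [0.591 0.239 0.159] [0.604 0.262 0.2  ] [22. 21. 23.]
[339. 257.] 1415 ztop 0.199 top mid [0.5199 0.2465 0.1965] ext [0.013 0.008 0.007] all [0.513 0.242 0.159] [0.527 0.264 0.2  ] [20. 19. 21.]
table z 0.0007078337326122675
w10 nuts 2903 ztop 0.0867 c [442.  246.6] r 20.9 mean [0.4433 0.2452 0.0853]
w10 nuts 2466 ztop 0.0865 c [561.4 254.7] r 20.9 mean [0.5614 0.2531 0.0852]
w10 block top z 0.0298 ((502.7073059082031, 238.1788787841797), (209.6382293701172, 85.98306274414062), 3.37404727935791)
w10 basket 0.0361 ((507.4188232421875, 151.49859619140625), (96.41069030761719, 187.55572509765625), 89.82119750976562)
```

View pics/w10.png

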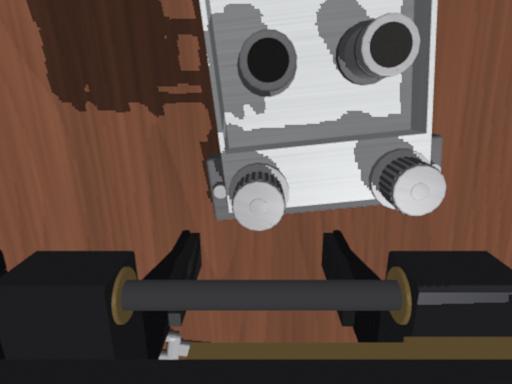

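Nut B is at (258,205), centred laterally between the fingers (185 and 335). j6 is at its limit side, so I back off 0.12 rad and descend to TCP z 0.058, just above the flange.

Emit:
send_rows(fingers=[0.75,0.75,0.75,0.75,0.75,0.75,0.75,0.75], dp=[[1,1,0],[3,2,-15],[3,2,-35],[3,2,-55],[3,2,-75],[3,2,-90],[3,2,-100],[3,2,-100]], turn=[[0,0,-0.1],[-0.008,0,-0.12],[-0.008,0,-0.12],[-0.008,0,-0.12],[-0.008,0,-0.12],[-0.008,0,-0.12],[-0.008,0,-0.12],[-0.008,0,-0.12]])

```text
time_s: 21.53
position: [0.5605, 0.2546, 0.0569]
tcp_rot: [[-0.004, -0.155, -0.988], [-0.018, -0.988, 0.156], [-1.0, 0.019, 0.001]]
force: [0.1, 0.1, -0.2]
opening: 0.748
```

```bash
python3 w.py w11|head -4
```

```text
t 21.5333 pos [0.5605 0.2546 0.0569] j [  14.5   42.2   89.9   -1.3   48.4 -155.7] F [ 0.1  0.1 -0.2] op 0.748
[[-0.004 -0.155 -0.988]
 [-0.018 -0.988  0.156]
 [-1.     0.019  0.001]]
```

View pics/w11.png

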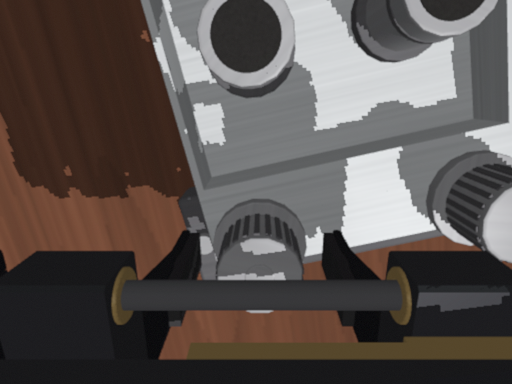

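The nut body sits between the fingers at (260,260). Fixing the small tilt, raising 1.5 mm and closing.

Emit:
send_rows(fingers=[0.75,0.75,0.75], dp=[[1,0,2],[1,0,2],[1,0,2]], turn=[[0.018,-0.004,0],[0.018,-0.004,0],[0.018,-0.004,0]])

```text
time_s: 21.83
position: [0.5634, 0.2547, 0.0616]
tcp_rot: [[0.004, -0.156, -0.988], [0.001, -0.988, 0.156], [-1.0, -0.002, -0.004]]
force: [-0.3, 0.3, 0.4]
opening: 0.75
```

Emit:
send_rows(fingers=[0.2,0.2,0.2,0.2,0.2,0.2,0.2], dp=[[0,0,0],[0,0,0],[0,0,0],[0,0,0],[0,0,0],[0,0,0],[0,0,0]], turn=[[0,0,0],[0,0,0],[0,0,0],[0,0,0],[0,0,0],[0,0,0],[0,0,0]])

```text
time_s: 22.42
position: [0.5616, 0.255, 0.0615]
tcp_rot: [[0.001, -0.156, -0.988], [0.001, -0.988, 0.156], [-1.0, -0.001, -0.001]]
force: [-4.6, 0.0, 4.8]
opening: 0.451
```

Emit:
send_rows(fingers=[0.2,0.2,0.2,0.2,0.2,0.2,0.2,0.2,0.2,0.2], dp=[[0,0,-0.1],[0,0,-0.3],[0,0,-0.5],[0,0,-0.7],[0,0,-0.9],[0,0,-1.1],[0,0,-1.3],[0,0,-1.4],[0,0,-1.5],[0,0,-1.6]], turn=[[0,0,-0.1],[0,0,-0.2],[0,0,-0.3],[0,0,-0.4],[0,0,-0.5],[0,0,-0.6],[0,0,-0.7],[0,0,-0.8],[0,0,-0.9],[0,0,-1.0]])

```text
time_s: 23.25
position: [0.5616, 0.255, 0.06]
tcp_rot: [[0.001, -0.917, -0.398], [-0.0, -0.398, 0.917], [-1.0, -0.001, -0.001]]
force: [-1.7, 0.7, 0.9]
opening: 0.457
```

```bash
python3 -c "
from rig import bot;s=bot.read_state();print(s['moment'].round(2),s['force'].round(1),s['joint_positions'].round(1),s['position'].round(4))"
```

```text
[0.24 0.45 0.08] [-1.7  0.7  0.9] [ 14.1  41.8  90.3  -0.1  47.9 -99.4] [0.5616 0.255  0.06  ]
```

Turning: the z moment of 0.08 N·m is about the thread friction. Continuing.

Emit:
send_rows(fingers=[0.2,0.2,0.2,0.2,0.2,0.2,0.2,0.2,0.2,0.2], dp=[[0,0,-0.2],[0,0,-0.4],[0,0,-0.6],[0,0,-0.8],[0,0,-1.0],[0,0,-1.2],[0,0,-1.4],[0,0,-1.6],[0,0,-1.8],[0,0,-1.9]], turn=[[0,0,-0.12],[0,0,-0.24],[0,0,-0.36],[0,0,-0.48],[0,0,-0.6],[0,0,-0.72],[0,0,-0.84],[0,0,-0.96],[0,0,-1.08],[0,0,-1.2]])

```text
time_s: 24.08
position: [0.5616, 0.255, 0.0581]
tcp_rot: [[0.0, -0.7, 0.714], [-0.002, 0.714, 0.7], [-1.0, -0.002, -0.001]]
force: [-2.6, 0.0, 0.7]
opening: 0.453
```

Emit:
send_rows(fingers=[0.2,0.2,0.2,0.2,0.2,0.2,0.2,0.2,0.2,0.2], dp=[[0,0,-0.2],[0,0,-0.4],[0,0,-0.6],[0,0,-0.8],[0,0,-1.0],[0,0,-1.2],[0,0,-1.4],[0,0,-1.6],[0,0,-1.8],[0,0,-1.9]], turn=[[0,0,-0.12],[0,0,-0.24],[0,0,-0.36],[0,0,-0.48],[0,0,-0.6],[0,0,-0.72],[0,0,-0.84],[0,0,-0.96],[0,0,-1.08],[0,0,-1.2]])

```text
time_s: 24.92
position: [0.5616, 0.255, 0.0561]
tcp_rot: [[-0.001, 0.416, 0.909], [-0.001, 0.909, -0.416], [-1.0, -0.002, -0.001]]
force: [-1.4, 0.2, 2.2]
opening: 0.447
```

Emit:
send_rows(fingers=[0.2,0.2,0.2,0.2,0.2,0.2,0.2,0.2,0.2,0.2], dp=[[0,0,-0.2],[0,0,-0.4],[0,0,-0.6],[0,0,-0.8],[0,0,-1.0],[0,0,-1.2],[0,0,-1.4],[0,0,-1.6],[0,0,-1.8],[0,0,-1.9]], turn=[[0,0,-0.12],[0,0,-0.24],[0,0,-0.36],[0,0,-0.48],[0,0,-0.6],[0,0,-0.72],[0,0,-0.84],[0,0,-0.96],[0,0,-1.08],[0,0,-1.2]])

```text
time_s: 25.75
position: [0.5615, 0.255, 0.0542]
tcp_rot: [[-0.002, 0.998, -0.063], [0.0, -0.063, -0.998], [-1.0, -0.002, -0.0]]
force: [-2.3, 0.6, 2.5]
opening: 0.455
```

```bash
python3 -c "
from rig import bot;s=bot.read_state();print(s['moment'].round(2),s['force'].round(1),s['joint_positions'].round(1),s['position'].round(4))"
```

```text
[0.03 0.48 0.09] [-2.3  0.6  2.5] [1.400e+01 4.230e+01 9.030e+01 1.000e-01 4.750e+01 1.076e+02] [0.5615 0.255  0.0542]
```

Emit:
send_rows(fingers=[0.2,0.2,0.2,0.2,0.2,0.2,0.2,0.2], dp=[[0,0,-0.2],[0,0,-0.4],[0,0,-0.6],[0,0,-0.8],[0,0,-1.0],[0,0,-1.1],[0,0,-1.3],[0,0,-1.3]], turn=[[0,0,-0.12],[0,0,-0.24],[0,0,-0.36],[0,0,-0.48],[0,0,-0.6],[0,0,-0.72],[0,0,-0.82],[0,0,-0.82]])

```text
time_s: 26.42
position: [0.5615, 0.255, 0.0529]
tcp_rot: [[-0.001, 0.633, -0.774], [0.001, -0.774, -0.633], [-1.0, -0.001, -0.0]]
force: [-2.1, -0.1, 2.1]
opening: 0.452
```

```bash
python3 -c "
from rig import bot;s=bot.read_state();print(s['moment'].round(2),s['force'].round(1),s['joint_positions'].round(1),s['position'].round(4))"; python3 w.py w12 >/dev/null
```

```text
[ 0.07  0.58 -0.06] [-2.1 -0.1  2.1] [1.400e+01 4.240e+01 9.040e+01 1.000e-01 4.720e+01 1.547e+02] [0.5615 0.255  0.0529]
```

View pics/w12.png

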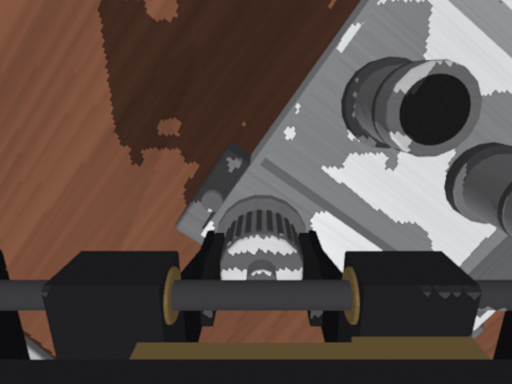

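The nut has sunk visibly, with the stud end now proud at (262,268). About 5.4 rad done. Re-gripping: open, turn back 2.2 rad, close and turn on until it stalls.

Emit:
send_rows(fingers=[0.75,0.75,0.75,0.75,0.75,0.75,0.75,0.75,0.75,0.75], dp=[[0,0,0],[0,0,0],[0,0,0],[0,0,0],[0,0,0],[0,0,0],[0,0,0],[0,0,0],[0,0,0],[0,0,0]], turn=[[0,0,0],[0,0,0],[0,0,0],[0,0,0.12],[0,0,0.24],[0,0,0.36],[0,0,0.48],[0,0,0.6],[0,0,0.72],[0,0,0.84]])

```text
time_s: 27.3
position: [0.5622, 0.2549, 0.0529]
tcp_rot: [[-0.0, 0.999, -0.035], [0.0, -0.035, -0.999], [-1.0, -0.0, -0.0]]
force: [-0.1, -0.1, 0.4]
opening: 0.751
```

Emit:
send_rows(fingers=[0.75,0.75,0.75,0.75,0.75,0.75,0.75,0.75,0.75,0.75], dp=[[0,0,0],[0,0,0],[0,0,0],[0,0,0],[0,0,0],[0,0,0],[0,0,0],[0,0,0],[0,0,0],[0,0,0]], turn=[[0,0,0.12],[0,0,0.24],[0,0,0.36],[0,0,0.48],[0,0,0.6],[0,0,0.72],[0,0,0.84],[0,0,0.96],[0,0,1.08],[0,0,1.2]])

```text
time_s: 28.13
position: [0.5628, 0.2548, 0.0528]
tcp_rot: [[0.001, 0.388, 0.922], [-0.0, 0.922, -0.388], [-1.0, 0.0, 0.001]]
force: [-0.4, -0.2, -0.5]
opening: 0.75
```

Emit:
send_rows(fingers=[0.2,0.2,0.2,0.2,0.2,0.2,0.2,0.2], dp=[[0,0,0],[0,0,0],[0,0,0],[0,0,0],[0,0,0],[0,0,0],[0,0,0],[0,0,0]], turn=[[0,0,0],[0,0,0],[0,0,0],[0,0,0],[0,0,0],[0,0,0],[0,0,0],[0,0,0]])

```text
time_s: 28.8
position: [0.5617, 0.2552, 0.0527]
tcp_rot: [[-0.001, 0.389, 0.921], [0.0, 0.921, -0.389], [-1.0, -0.0, -0.001]]
force: [-2.7, 2.2, 2.4]
opening: 0.451
```

Emit:
send_rows(fingers=[0.2,0.2,0.2,0.2,0.2,0.2], dp=[[0,0,-0.2],[0,0,-0.3],[0,0,-0.5],[0,0,-0.6],[0,0,-0.8],[0,0,-0.9]], turn=[[0,0,-0.1],[0,0,-0.2],[0,0,-0.3],[0,0,-0.4],[0,0,-0.5],[0,0,-0.6]])

```text
time_s: 29.3
position: [0.5617, 0.2551, 0.0522]
tcp_rot: [[-0.0, 0.842, 0.54], [-0.0, 0.54, -0.842], [-1.0, -0.0, 0.0]]
force: [-5.0, -0.2, 4.2]
opening: 0.453
```

```bash
cat > s.py <<'E'
from rig import bot;s=bot.read_state();j=s['joint_positions'];print('M',s['moment'].round(2),s['force'].round(1),j.round(1),s['position'].round(4),'tau6',s['tau'][5].round(3),'yaw',(j[0]-j[5]-90).round(1))
E
python3 s.py
```

```text
M [-0.27  1.05  0.81] [-5.  -0.2  4.2] [14.1 42.5 90.3 -0.  47.2 71.4] [0.5617 0.2551 0.0522] tau6 -0.018 yaw -147.3
```

The moment rises to 0.81 N·m, so it has reached the stop. Turning a little more to seat it, and watching.

Emit:
send_rows(fingers=[0.2,0.2,0.2,0.2,0.2], dp=[[0,0,0],[0,0,0],[0,0,0],[0,0,0],[0,0,0]], turn=[[0,0,-0.06],[0,0,-0.12],[0,0,-0.18],[0,0,-0.24],[0,0,-0.3]])

```text
time_s: 29.72
position: [0.5609, 0.2548, 0.0524]
tcp_rot: [[-0.002, 0.963, 0.269], [-0.002, 0.269, -0.963], [-1.0, -0.002, 0.001]]
force: [-5.4, 0.8, 3.9]
opening: 0.449
```

```bash
python3 s.py
```

```text
M [0.11 0.87 0.78] [-5.4  0.8  3.9] [14.1 42.5 90.4 -0.1 47.3 88.6] [0.5609 0.2548 0.0524] tau6 0.33 yaw -164.5
```

Emit:
send_rows(fingers=[0.2,0.2,0.2,0.2,0.2], dp=[[0,0,0],[0,0,0],[0,0,0],[0,0,0],[0,0,0]], turn=[[0,0,-0.06],[0,0,-0.12],[0,0,-0.18],[0,0,-0.24],[0,0,-0.3]])

```text
time_s: 30.13
position: [0.5607, 0.255, 0.0527]
tcp_rot: [[-0.002, 1.0, -0.027], [-0.002, -0.027, -1.0], [-1.0, -0.002, 0.002]]
force: [-1.7, 2.4, 3.8]
opening: 0.449
```

```bash
python3 s.py
```

```text
M [0.32 0.42 0.71] [-1.7  2.4  3.8] [ 1.410e+01  4.240e+01  9.040e+01 -1.000e-01  4.730e+01  1.057e+02] [0.5607 0.255  0.0527] tau6 0.316 yaw -181.6
```

The torque stays steady at about 0.75 N·m while the fingers slip, so nut B is on its stop. Releasing, rising and unwinding towards nut A.

Emit:
send_rows(fingers=[0.75,0.75,0.75,0.75,0.75,0.75,0.75,0.75,0.75,0.75], dp=[[0,0,0],[0,0,0],[0,0,0],[0,0,0],[0,0,20],[0,0,45],[0,0,70],[0,0,100],[0,0,120],[0,0,140]], turn=[[0,0,0],[0,0,0],[0,0,0],[0,0,0],[0,0,0],[0,0,0.12],[0,0,0.24],[0,0,0.36],[0,0,0.48],[0,0,0.6]])

```text
time_s: 30.97
position: [0.5614, 0.2548, 0.1944]
tcp_rot: [[0.002, 0.837, 0.548], [-0.003, 0.548, -0.837], [-1.0, 0.0, 0.003]]
force: [0.6, -0.6, 0.0]
opening: 0.747
```

Emit:
send_rows(fingers=[0.75,0.75,0.75,0.75,0.75,0.75,0.75,0.75,0.75,0.75], dp=[[0,0,0],[0,0,0],[0,0,0],[0,0,0],[0,0,0],[0,0,0],[0,0,0],[0,0,0],[0,0,0],[0,0,0]], turn=[[0,0,0.12],[0,0,0.24],[0,0,0.36],[0,0,0.48],[0,0,0.6],[0,0,0.72],[0,0,0.84],[0,0,0.96],[0,0,1.08],[0,0,1.2]])

```text
time_s: 31.8
position: [0.5617, 0.2545, 0.1944]
tcp_rot: [[0.004, -0.213, 0.977], [0.001, 0.977, 0.213], [-1.0, -0.0, 0.004]]
force: [-1.5, 0.2, 0.9]
opening: 0.749
```

Emit:
send_rows(fingers=[0.75,0.75,0.75,0.75,0.75,0.75,0.75,0.75,0.75,0.75], dp=[[0,0,0],[0,0,0],[0,0,0],[0,0,0],[0,0,0],[0,0,0],[0,0,0],[0,0,0],[0,0,0],[0,0,0]], turn=[[0,0,0.12],[0,0,0.24],[0,0,0.36],[0,0,0.48],[0,0,0.6],[0,0,0.72],[0,0,0.84],[0,0,0.96],[0,0,1.08],[0,0,1.2]])

```text
time_s: 32.63
position: [0.5619, 0.2541, 0.1943]
tcp_rot: [[0.001, -0.989, 0.149], [0.003, 0.149, 0.989], [-1.0, -0.001, 0.003]]
force: [-0.4, 0.3, 0.4]
opening: 0.754
```

Emit:
send_rows(fingers=[0.75,0.75,0.75,0.75,0.75,0.75,0.75,0.75,0.75,0.75], dp=[[-20,-1,-5],[-40,-3,-10],[-60,-4,-20],[-80,-6,-30],[-100,-7,-35],[-118,-8,-35],[-118,-8,-35],[-118,-8,-35],[-118,-8,-35],[-118,-8,-35]], turn=[[0,0,0.12],[0,0,0.24],[0,0,0.36],[0,0,0.48],[0,0,0.6],[0,0,0.72],[0,0,0.84],[0,0,0.96],[0,0,1.08],[0,0,1.2]])

```text
time_s: 33.47
position: [0.4443, 0.246, 0.1594]
tcp_rot: [[-0.002, -0.492, -0.871], [0.002, -0.871, 0.492], [-1.0, -0.001, 0.003]]
force: [-0.3, -0.3, -0.2]
opening: 0.751
```

```bash
python3 s.py; python3 w.py w13; python3 bb.py w13
python3 - <<'E'
from h import *
P=np.load("w13.npz")["P"];Z=P[...,2]
for c in ((.562,.2548),(.4423,.2468)):
    r=np.hypot(P[...,0]-c[0],P[...,1]-c[1]);t=Z[(r>.009)&(r<.018)&(Z>.06)&(Z<.1)];print(len(t),np.percentile(t,[5,50,90]).round(4) if len(t) else "")
E
```

```text
M [ 0.07  0.11 -0.04] [-0.3 -0.3 -0.2] [  16.3   26.6  102.4    0.2   51.1 -134.4] [0.4443 0.246  0.1594] tau6 0.946 yaw 60.6
t 33.4667 pos [0.4443 0.246  0.1594] j [  16.3   26.6  102.4    0.2   51.1 -134.4] F [-0.3 -0.3 -0.2] op 0.751
[[-0.002 -0.492 -0.871]
 [ 0.002 -0.871  0.492]
 [-1.    -0.001  0.003]]
[168. 170.] 25047 ztop 0.1807 top mid [0.4737 0.2251 0.1873] ext [0.012 0.023 0.025] all [0.395 0.076 0.012] [0.607 0.282 0.2  ] [133. 131. 130.]
[177.  92.] 3645 ztop 0.0704 top mid [0.4644 0.1443 0.0682] ext [0.041 0.041 0.007] all [0.439 0.119 0.012] [0.485 0.17  0.072] [90. 89. 89.]
[339. 257.] 1404 ztop 0.1991 top mid [0.407  0.256  0.1966] ext [0.014 0.007 0.007] all [0.4   0.253 0.158] [0.421 0.27  0.2  ] [22. 21. 23.]
table z 0.0007171336147981516
w13 nuts 2480 ztop 0.0867 c [441.9 246.6] r 20.9 mean [0.4411 0.2455 0.0853]
w13 nuts 779 ztop 0.0856 c [558.3 251.5] r 4.7 mean [0.5578 0.2512 0.0837]
w13 block top z 0.0297 ((501.1780090332031, 241.4011688232422), (81.58108520507812, 212.15943908691406), 89.6364517211914)
w13 basket 0.0366 ((508.75482177734375, 143.00357055664062), (181.21942138671875, 125.22444915771484), 3.6385250091552734)
218 [0.075  0.0759 0.0767]
1273 [0.0846 0.0856 0.0864]
```

View pics/w13.png

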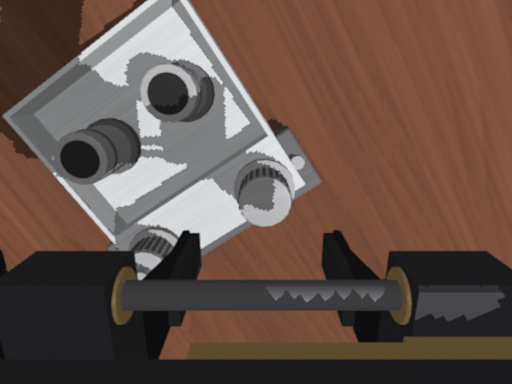

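Nut B's top is now at 0.075, as expected when it sits on the lug. Nut A, at pixel (266,195), has its top at 0.085. Aligning over it and descending.

Emit:
send_rows(fingers=[0.75,0.75,0.75,0.75,0.75,0.75,0.75,0.75,0.75], dp=[[-1,0,0],[-2,0.5,0],[-2,0.5,-15],[-2,0.5,-35],[-2,0.5,-55],[-2,0.5,-75],[-2,0.5,-90],[-2,0.5,-99],[-2,0.5,-99]], turn=[[0,0,0.12],[0,0,0.24],[0,0,0.32],[0,0,0.32],[0,0,0.32],[0,0,0.32],[0,0,0.32],[0,0,0.32],[0,0,0.32]])

```text
time_s: 34.27
position: [0.4416, 0.246, 0.0588]
tcp_rot: [[-0.005, -0.191, -0.982], [0.0, -0.982, 0.191], [-1.0, 0.001, 0.005]]
force: [0.7, 0.1, -0.3]
opening: 0.751
```

```bash
python3 w.py w14|head -4
```

```text
t 34.2667 pos [0.4416 0.246  0.0588] j [  16.4   36.6  106.5    0.2   37.1 -152.8] F [ 0.7  0.1 -0.3] op 0.751
[[-0.005 -0.191 -0.982]
 [ 0.    -0.982  0.191]
 [-1.     0.001  0.005]]
```

View pics/w14.png

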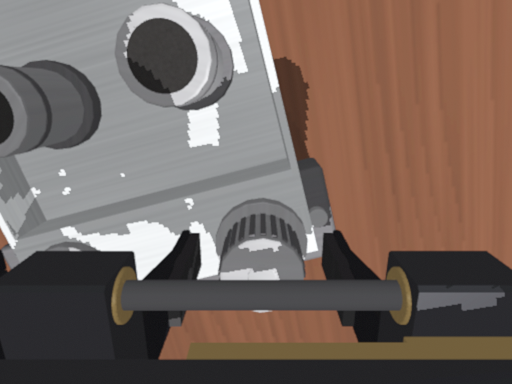

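Nut A's body, at (262,260), is centred between the fingers. Closing and turning.

Emit:
send_rows(fingers=[0.2,0.2,0.2,0.2,0.2,0.2,0.2], dp=[[0,0,1],[0,0,1],[0,0,1],[0,0,1],[0,0,1],[0,0,1],[0,0,1]], turn=[[0,0,0],[0,0,0],[0,0,0],[0,0,0],[0,0,0],[0,0,0],[0,0,0]])

```text
time_s: 34.9
position: [0.4416, 0.2464, 0.0613]
tcp_rot: [[-0.004, -0.191, -0.982], [0.001, -0.982, 0.191], [-1.0, -0.0, 0.004]]
force: [-2.7, 0.4, 5.7]
opening: 0.456
```

Emit:
send_rows(fingers=[0.2,0.2,0.2,0.2,0.2,0.2,0.2,0.2,0.2,0.2], dp=[[0,0,-0.2],[0,0,-0.4],[0,0,-0.6],[0,0,-0.8],[0,0,-1.0],[0,0,-1.2],[0,0,-1.4],[0,0,-1.6],[0,0,-1.8],[0,0,-1.9]], turn=[[0,0,-0.12],[0,0,-0.24],[0,0,-0.36],[0,0,-0.48],[0,0,-0.6],[0,0,-0.72],[0,0,-0.84],[0,0,-0.96],[0,0,-1.08],[0,0,-1.2]])

```text
time_s: 35.73
position: [0.4413, 0.2469, 0.0595]
tcp_rot: [[-0.001, -0.985, -0.172], [0.005, -0.172, 0.985], [-1.0, -0.0, 0.005]]
force: [-1.0, 2.9, 0.3]
opening: 0.45
```

```bash
python3 s.py
```

```text
M [0.55 0.25 0.11] [-1.   2.9  0.3] [ 16.4  36.5 106.7   0.5  36.7 -83.9] [0.4413 0.2469 0.0595] tau6 -0.836 yaw 10.3
```

Emit:
send_rows(fingers=[0.2,0.2,0.2,0.2,0.2,0.2,0.2,0.2,0.2,0.2], dp=[[0,0,-0.2],[0,0,-0.4],[0,0,-0.6],[0,0,-0.8],[0,0,-1.0],[0,0,-1.2],[0,0,-1.4],[0,0,-1.6],[0,0,-1.8],[0,0,-1.9]], turn=[[0,0,-0.12],[0,0,-0.24],[0,0,-0.36],[0,0,-0.48],[0,0,-0.6],[0,0,-0.72],[0,0,-0.84],[0,0,-0.96],[0,0,-1.08],[0,0,-1.2]])

```text
time_s: 36.57
position: [0.4415, 0.2474, 0.0576]
tcp_rot: [[0.005, -0.513, 0.859], [0.003, 0.859, 0.513], [-1.0, -0.0, 0.006]]
force: [-0.1, 2.8, -0.9]
opening: 0.45
```

Emit:
send_rows(fingers=[0.2,0.2,0.2,0.2,0.2,0.2,0.2,0.2,0.2,0.2], dp=[[0,0,-0.2],[0,0,-0.4],[0,0,-0.6],[0,0,-0.8],[0,0,-1.0],[0,0,-1.2],[0,0,-1.4],[0,0,-1.6],[0,0,-1.8],[0,0,-1.9]], turn=[[0,0,-0.12],[0,0,-0.24],[0,0,-0.36],[0,0,-0.48],[0,0,-0.6],[0,0,-0.72],[0,0,-0.84],[0,0,-0.96],[0,0,-1.08],[0,0,-1.2]])

```text
time_s: 37.4
position: [0.4421, 0.2474, 0.0557]
tcp_rot: [[0.006, 0.619, 0.786], [-0.004, 0.786, -0.619], [-1.0, 0.001, 0.007]]
force: [0.3, 0.2, -1.6]
opening: 0.455
```

Emit:
send_rows(fingers=[0.2,0.2,0.2,0.2,0.2,0.2,0.2,0.2,0.2,0.2], dp=[[0,0,-0.2],[0,0,-0.4],[0,0,-0.6],[0,0,-0.8],[0,0,-1.0],[0,0,-1.2],[0,0,-1.4],[0,0,-1.6],[0,0,-1.8],[0,0,-1.9]], turn=[[0,0,-0.12],[0,0,-0.24],[0,0,-0.36],[0,0,-0.48],[0,0,-0.6],[0,0,-0.72],[0,0,-0.84],[0,0,-0.96],[0,0,-1.08],[0,0,-1.2]])

```text
time_s: 38.23
position: [0.4422, 0.2468, 0.0538]
tcp_rot: [[-0.001, 0.955, -0.296], [-0.008, -0.296, -0.955], [-1.0, 0.001, 0.008]]
force: [0.1, -1.9, -0.3]
opening: 0.452
```

```bash
python3 s.py
```

```text
M [-0.24  0.1   0.09] [ 0.1 -1.9 -0.3] [ 16.8  37.2 106.5  -0.7  36.5 124.6] [0.4422 0.2468 0.0538] tau6 -0.826 yaw -197.8
```

Emit:
send_rows(fingers=[0.2,0.2,0.2,0.2,0.2,0.2], dp=[[0,0,-0.2],[0,0,-0.3],[0,0,-0.5],[0,0,-0.7],[0,0,-0.8],[0,0,-0.8]], turn=[[0,0,-0.1],[0,0,-0.2],[0,0,-0.3],[0,0,-0.4],[0,0,-0.5],[0,0,-0.5]])

```text
time_s: 38.73
position: [0.4421, 0.2466, 0.0529]
tcp_rot: [[-0.005, 0.695, -0.719], [-0.007, -0.719, -0.695], [-1.0, 0.001, 0.008]]
force: [-1.6, -1.1, 0.7]
opening: 0.458
```

```bash
python3 s.py
```

```text
M [-0.02  0.2  -0.11] [-1.6 -1.1  0.7] [ 16.7  37.3 106.4  -0.5  36.7 153. ] [0.4421 0.2466 0.0529] tau6 0.442 yaw -226.4
```

Emit:
send_rows(fingers=[0.75,0.75,0.75,0.75,0.75,0.75,0.75,0.75,0.75,0.75], dp=[[0,0,0],[0,0,0],[0,0,0],[0,0,0],[0,0,0],[0,0,0],[0,0,0],[0,0,0],[0,0,0],[0,0,0]], turn=[[0,0,0],[0,0,0],[0,0,0],[0,0,0.12],[0,0,0.24],[0,0,0.36],[0,0,0.48],[0,0,0.6],[0,0,0.72],[0,0,0.84]])

```text
time_s: 39.57
position: [0.4424, 0.2467, 0.0529]
tcp_rot: [[0.002, 0.999, 0.045], [-0.008, 0.045, -0.999], [-1.0, 0.002, 0.008]]
force: [-0.5, 0.2, 0.4]
opening: 0.748
```

Emit:
send_rows(fingers=[0.75,0.75,0.75,0.75,0.75,0.75,0.75,0.75,0.75,0.75], dp=[[0,0,0],[0,0,0],[0,0,0],[0,0,0],[0,0,0],[0,0,0],[0,0,0],[0,0,0],[0,0,0],[0,0,0]], turn=[[0,0,0.12],[0,0,0.24],[0,0,0.36],[0,0,0.48],[0,0,0.6],[0,0,0.72],[0,0,0.84],[0,0,0.96],[0,0,1.08],[0,0,1.2]])

```text
time_s: 40.4
position: [0.4427, 0.2468, 0.053]
tcp_rot: [[0.009, 0.313, 0.95], [-0.001, 0.95, -0.313], [-1.0, 0.002, 0.009]]
force: [0.5, 1.1, 0.1]
opening: 0.75
```

Emit:
send_rows(fingers=[0.2,0.2,0.2,0.2,0.2,0.2,0.2,0.2], dp=[[0,0,0],[0,0,0],[0,0,0],[0,0,0],[0,0,0],[0,0,0],[0,0,0],[0,0,0]], turn=[[0,0,0],[0,0,0],[0,0,0],[0,0,0],[0,0,0],[0,0,0],[0,0,0],[0,0,0]])

```text
time_s: 41.07
position: [0.4419, 0.247, 0.0529]
tcp_rot: [[0.008, 0.314, 0.949], [-0.001, 0.949, -0.314], [-1.0, 0.002, 0.007]]
force: [-2.1, 2.7, 1.2]
opening: 0.449
```

Emit:
send_rows(fingers=[0.2,0.2,0.2,0.2,0.2,0.2], dp=[[0,0,-0.2],[0,0,-0.3],[0,0,-0.5],[0,0,-0.6],[0,0,-0.8],[0,0,-0.9]], turn=[[0,0,-0.1],[0,0,-0.2],[0,0,-0.3],[0,0,-0.4],[0,0,-0.5],[0,0,-0.6]])

```text
time_s: 41.57
position: [0.442, 0.247, 0.0521]
tcp_rot: [[0.006, 0.797, 0.603], [-0.005, 0.603, -0.797], [-1.0, 0.002, 0.008]]
force: [-1.5, 2.7, 3.2]
opening: 0.454
```

```bash
python3 s.py
```

```text
M [0.1  0.42 0.23] [-1.5  2.7  3.2] [ 16.8  37.3 106.9  -0.7  35.6  70.2] [0.442  0.247  0.0521] tau6 -0.556 yaw -143.4
```

Emit:
send_rows(fingers=[0.2,0.2,0.2,0.2,0.2], dp=[[0,0,0],[0,0,0],[0,0,0],[0,0,0],[0,0,0]], turn=[[0,0,-0.06],[0,0,-0.12],[0,0,-0.18],[0,0,-0.24],[0,0,-0.3]])

```text
time_s: 41.98
position: [0.4408, 0.2466, 0.0519]
tcp_rot: [[0.002, 0.939, 0.343], [-0.009, 0.343, -0.939], [-1.0, -0.001, 0.009]]
force: [-1.6, 2.3, 3.8]
opening: 0.455
```

```bash
python3 s.py
```

```text
M [0.34 0.14 0.83] [-1.6  2.3  3.8] [ 16.8  37.3 106.8  -0.9  35.8  87.5] [0.4408 0.2466 0.0519] tau6 0.401 yaw -160.7
```

Emit:
send_rows(fingers=[0.2,0.2,0.2,0.2,0.2,0.2,0.2], dp=[[0,0,0],[0,0,0],[0,0,0],[0,0,0],[0,0,0],[0,0,0],[0,0,0]], turn=[[0,0,-0.06],[0,0,-0.12],[0,0,-0.18],[0,0,-0.24],[0,0,-0.3],[0,0,-0.36],[0,0,-0.42]])

```text
time_s: 42.57
position: [0.441, 0.247, 0.0523]
tcp_rot: [[-0.0, 0.998, -0.069], [-0.009, -0.069, -0.998], [-1.0, 0.001, 0.009]]
force: [-1.7, 3.9, 3.9]
opening: 0.451
```

```bash
python3 s.py
```

```text
M [0.67 0.59 0.88] [-1.7  3.9  3.9] [ 16.9  37.3 106.7  -0.9  36.2 111.5] [0.441  0.247  0.0523] tau6 0.328 yaw -184.6
```

Nut A also stalls at 0.83–0.88 N·m. Releasing, rising and checking everything from above.

Emit:
send_rows(fingers=[0.75,0.75,0.75,0.75,0.75,0.75,0.75,0.75,0.75,0.75], dp=[[0,0,0],[0,0,0],[0,0,0],[0,0,0],[0,0,20],[0,0,50],[0,0,85],[0,0,120],[0,0,160],[0,0,200]], turn=[[0,0,0],[0,0,0],[0,0,0],[0,0,0],[0,0,0],[0,0,0],[0,0,0.12],[0,0,0.24],[0,0,0.36],[0,0,0.48]])

```text
time_s: 43.4
position: [0.4405, 0.2465, 0.2538]
tcp_rot: [[0.003, 0.914, 0.405], [-0.009, 0.405, -0.914], [-1.0, -0.001, 0.009]]
force: [1.3, 0.9, -0.4]
opening: 0.748
```

Emit:
send_rows(fingers=[0.75,0.75,0.75,0.75,0.75,0.75,0.75,0.75,0.75,0.75], dp=[[10,0,10],[20,0,20],[35,0,30],[50,0,40],[65,0,50],[80,0,60],[100,-10,60],[120,-20,60],[140,-30,60],[140,-30,60]], turn=[[0,0,0.12],[0,0,0.24],[0,0,0.36],[0,0,0.48],[0,0,0.6],[0,0,0.72],[0,0,0.84],[0,0,0.96],[0,0,1.08],[0,0,1.2]])

```text
time_s: 44.23
position: [0.5843, 0.214, 0.3132]
tcp_rot: [[0.012, -0.05, 0.999], [-0.001, 0.999, 0.05], [-1.0, -0.002, 0.012]]
force: [-0.0, -0.6, -0.9]
opening: 0.753
```

Emit:
send_rows(fingers=[0.75,0.75,0.75,0.75,0.75,0.75,0.75,0.75,0.75,0.75], dp=[[10,0,0],[20,0,0],[20,0,0],[20,0,0],[20,0,0],[20,0,0],[20,0,0],[20,0,0],[20,0,0],[20,0,0]], turn=[[0,0,0.12],[0,0,0.24],[0,0,0.36],[0,0,0.48],[0,0,0.6],[0,0,0.72],[0,0,0.84],[0,0,0.96],[0,0,1.08],[0,0,1.2]])

```text
time_s: 45.07
position: [0.6042, 0.2136, 0.3128]
tcp_rot: [[0.005, -0.951, 0.31], [0.011, 0.31, 0.951], [-1.0, -0.001, 0.012]]
force: [-0.3, 0.2, -1.0]
opening: 0.753
```

Emit:
send_rows(fingers=[0.75,0.75,0.75,0.75], dp=[[0,0,0],[0,0,0],[0,0,0],[0,0,0]], turn=[[0,0,0.12],[0,0,0.24],[0,0,0.24],[0,0,0.24]])

```text
time_s: 45.4
position: [0.6041, 0.2133, 0.3125]
tcp_rot: [[0.002, -0.997, 0.078], [0.011, 0.078, 0.997], [-1.0, -0.001, 0.011]]
force: [0.3, 0.1, -0.3]
opening: 0.753
```

```bash
python3 w.py w15; python3 bb.py w15; python3 m.py | cut -c1-130
python3 - <<'E'
from h import *
P=np.load("w15.npz")["P"];Z=P[...,2]
for c in ((.562,.2548),(.4423,.2468)):
    r=np.hypot(P[...,0]-c[0],P[...,1]-c[1]);t=Z[(r>.009)&(r<.017)&(Z>.06)&(Z<.1)];print(len(t),np.percentile(t,[5,50,90]).round(4) if len(t) else "")
    t=Z[(r<.004)];print("stud",np.percentile(t,[50]))
E
```

```text
t 45.4 pos [0.6041 0.2133 0.3125] j [  9.2  26.7  73.5   0.6  79.6 -76.5] F [ 0.3  0.1 -0.3] op 0.753
[[ 0.002 -0.997  0.078]
 [ 0.011  0.078  0.997]
 [-1.    -0.001  0.011]]
[253.  74.] 10268 ztop 0.0779 top mid [0.5084 0.2509 0.0801] ext [0.148 0.049 0.016] all [0.419 0.075 0.012] [0.609 0.287 0.088] [172. 170. 169.]
[193.  43.] 1700 ztop 0.0707 top mid [0.4653 0.1446 0.0692] ext [0.041 0.041 0.009] all [0.442 0.122 0.012] [0.491 0.17  0.074] [108. 107. 107.]
[208. 115.] 1336 ztop 0.0707 top mid [0.5512 0.1515 0.0685] ext [0.04  0.041 0.007] all [0.527 0.131 0.012] [0.577 0.177 0.072] [115. 113. 114.]
table z 0.0006965741180474105
w15 nuts 981 ztop 0.0864 c [442.5 246.6] r 7.0 mean [0.4435 0.2465 0.0857]
w15 nuts 973 ztop 0.0864 c [562.2 254.9] r 6.9 mean [0.5619 0.2546 0.0859]
w15 block top z 0.0299 ((519.1073608398438, 239.17416381835938), (178.37705993652344, 85.9609375), 3.6118359565734863)
w15 basket 0.0368 ((509.5335998535156, 137.22625732421875), (180.37551879882812, 112.93470001220703), 3.970935583114624)
top [305. 118.] 509 ztop 0.1725 min [ 0.729 -0.156  0.012] max [ 0.78
[... 1153 characters left out ...]
98 0.074 0.012] max [0.61  0.284 0.086] top mean [0.5079 0.2436 0.0748] [189. 190. 190.
scene [290. 177.] 299 ztop 0.0693 min [0.531 0.124 0.012] max [0.578 0.173 0.074] top mean [0.5539 0.1493 0.0666] [155. 158. 157.]
scene [144. 189.] 278 ztop 0.065 min [ 0.35  -0.266  0.012] max [ 0.394 -0.22   0.067] top mean [ 0.373  -0.2416  0.0624] [120. 12
scene [139. 265.] 325 ztop 0.0659 min [ 0.565 -0.366  0.012] max [ 0.609 -0.323  0.067] top mean [ 0.5859 -0.3445  0.0627] [120.  
scene [242. 274.] 813 ztop 0.1707 min [ 0.739 -0.161  0.012] max [ 0.791 -0.109  0.173] top mean [ 0.764  -0.134   0.1683] [191. 1
479 [0.0749 0.0762 0.0771]
stud [0.08590903]
431 [0.0745 0.0762 0.0773]
stud [0.0860014]
```

View pics/w15.png

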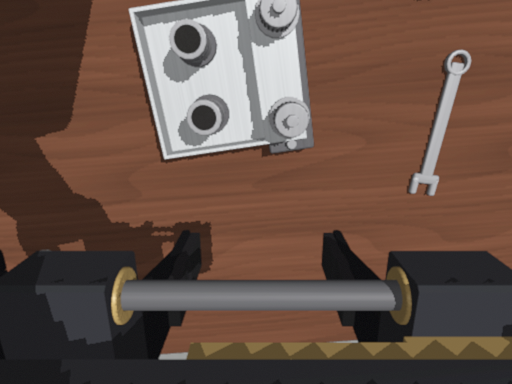

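Both nut tops are at 0.0755 with the studs 10 mm proud, the housings stand on the basket floor, and the basket is against the block. The bystanders are where they were. The arm is clear, so I hand in.

```bash
python3 -c "
from rig import bot
print(bot.hand_in())"
```

```text
the job is handed in; nothing more can be done
None
```

The job is handed in. Both steel housings are in the basket, the basket is home against the clamp block, and both nuts are screwed down to their stops. No verdict was reported.

- **Housings:** Only two steel housings were on the bench. Each stands upright, with its top reading about 70 mm, 4 mm higher than on the bench, so they rest on the basket's floor. I left the turquoise and purple look-alikes alone.
- **Basket:** I slid it along the bench holding its -y wall between the jaws, without lifting it. The push force rose to 18 N as it butted on the block. Measured before I turned the nuts, it was within about 1 mm of home. The last picture still shows it against the block, but I did not measure the slot offset again.
- **Nuts:** Each took two grips and stalled at about 0.7–0.9 N·m, with the fingers slipping on the nut. Both tops read about 75.5 mm, against 76 mm when seated on the lug. I could not measure how hard the nuts bear on the lug.
- **Bystanders:** The spray can read the same position as at the start. The last pictures show the boot only partly hidden by the arm and the wrench only by eye, but neither looked moved. The arm was clear of everything at hand-in, at about 45 s on the robot's clock.
- **Disagreement between cameras:** The top and scene cameras differed by up to about 10 mm in x. I used the wrist camera for the picks and the nuts, and it mostly agreed with the scene camera to within a few mm.

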